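# Clear down the wax trimming bench

## Task

Clear down the trimming bench: balance every wax block that is there, lying flat and about level, on the crown of a cold dome, one to a dome. Hold the scraper and sweep all the wax chips off the metal plate into the grey trough, without lifting any chip by hand; then put the scraper back upright in its own long labelled slot. Leave the bottle, the beaker and the yellow tray alone.

Things in the scene. Friction and masses are not known exactly. Their poses are not given: they have to be found in the camera images.
- board: fixed trimming board: white box topped by a metal plate, its surface 50 mm above the bench, x -95..95, y -120..120 mm (board axes; yaw up to 0.1 rad). Origin: on the bench under the plate's middle. Lips 8 mm high above the plate close its -x, +x and +y sides. The open -y side drops into the grey trough: inside x -95..95, y -120..-212 mm, floor 6 mm, outer walls 40 mm above the bench
- dome0_top (a point): the crown (highest point) of a fixed bare aluminium dome, the cap of a sphere of 60 mm radius, 116 mm across at the bench and 45 mm high. The three domes are alike
- dome1_top (a point): the crown (highest point) of a fixed bare aluminium dome, the cap of a sphere of 60 mm radius, 116 mm across at the bench and 45 mm high. The three domes are alike
- dome2_top (a point): the crown (highest point) of a fixed bare aluminium dome, the cap of a sphere of 60 mm radius, 116 mm across at the bench and 45 mm high. The three domes are alike
- block0: large wax block on its white cassette, 75 mm (its x) by 52 mm (its y) by 26 mm (its z) box, about 0.1 kg. Origin: centre of its underside (z up to the wax face). Lies flat on the bench at the start at any yaw; may be absent. Either large face may be up
- block0_mid (a point): centre of the box of block0, 13 mm above its underside
- block1: large wax block on its white cassette, 75 mm (its x) by 52 mm (its y) by 26 mm (its z) box, about 0.1 kg. Origin: centre of its underside (z up to the wax face). Lies flat on the bench at the start at any yaw; may be absent. Either large face may be up
- block1_mid (a point): centre of the box of block1, 13 mm above its underside
- block2: large wax block on its white cassette, 75 mm (its x) by 52 mm (its y) by 26 mm (its z) box, about 0.1 kg. Origin: centre of its underside (z up to the wax face). Lies flat on the bench at the start at any yaw; may be absent. Either large face may be up
- block2_mid (a point): centre of the box of block2, 13 mm above its underside
- scraper: scraper: steel foot 120 mm (its x) by 36 mm (its y) by 20 mm high, on it a wooden grip rib 92 mm (x) by 22 mm (y) reaching from 20 to 49 mm above the underside. About 0.25 kg. Origin: centre of its underside, z up. Either way round will do. At the start it stands on the plate near its +y end, its length across the board (along the board's x)
- chip0: wax chip, 26 by 18 by 12 mm, about 12 g, lying on the plate of the board; origin: centre of its underside. May be absent
- chip1: wax chip, 26 by 18 by 12 mm, about 12 g, lying on the plate of the board; origin: centre of its underside. May be absent
- chip2: wax chip, 26 by 18 by 12 mm, about 12 g, lying on the plate of the board; origin: centre of its underside. May be absent
- chip3: wax chip, 26 by 18 by 12 mm, about 12 g, lying on the plate of the board; origin: centre of its underside. May be absent
- chip4: wax chip, 26 by 18 by 12 mm, about 12 g, lying on the plate of the board; origin: centre of its underside. May be absent
- chip5: wax chip, 26 by 18 by 12 mm, about 12 g, lying on the plate of the board; origin: centre of its underside. May be absent
- slot: the scraper's own storage slot, fixed: long grey open tray, outside 146 mm (its x) by 58 mm (its y), inside 136 by 48 mm, floor 5 mm and walls 18 mm above the bench, dark footprint on the floor, paper label beside it. Origin: centre of its underside. Its length lies roughly along world y
- slot_floor (a point): centre of the slot's inner floor, 5 mm above the bench
- bladeslot: the other, shorter grey tray (86 by 58 mm, 22 mm high), which holds a fixed blade box: not for the scraper
- reagent: bystander: brown bottle, 60 mm across, 130 mm high; leave alone
- beaker: bystander: glass beaker, 64 mm across, 90 mm high; leave alone
- slidetray: bystander: flat yellow slide tray, 80 by 120 by 22 mm; leave alone

How it is judged:
By the outcome, as a careful person would: the job done as asked, in the order asked, and still so for the second after the job is handed in, with the robot touching nothing.
Of block0, block1, block2 only 2 to 3 are there at a start; the rules pass over those that are not, and their reading is None.
Of chip0, chip1, chip2, chip3, chip4, chip5 only 4 to 6 are there at a start; the rules pass over those that are not, and their reading is None.
At some moment in a run one of scraper may be knocked a few centimetres aside while the robot is not near it.
Once in a run the grip may slacken for a moment while it holds something.
It also fails if it takes over 208 s, if anything falls off the work surface, if the arm or the gripper's body presses on something with over 40 N, if the wrist force passes 120 N, or if a joint passes its speed limit or range.

## Robot

A 6-joint arm with a two-finger parallel gripper is mounted at the origin on the work surface. World frame = base frame: x ahead of the robot, y to its left, z up, the work surface at z = 0. Lengths are in m, angles in rad, forces in N, time in s.
With the tool pointing down it reaches from about 0.35 to 0.8 m from the base axis. Payload 7.3 kg.
Tool frame: the origin (TCP) lies on the centre line of the jaws, within the pads' length; the fingertips stand 14 mm ahead of it and the grasp point (between the pads) lies 5 mm behind it; z points along the fingers, y is the line along which they close (so a half turn about z gives the same grasp; the last joint's range is limited). The gripper opens to 85 mm and grips with 20 to 120 N. Pads are 22 mm wide; open, the fingers measure 114 mm over their backs; the gripper's body (76 mm by 85 mm) begins 54 mm behind the grasp point. The pads swing forward as they close: fully open they stand 13 mm farther back than shut.
Start: joints at [1.077, 0.342, 1.524, -0, 1.275, -0.146], TCP at [0.179, 0.494, 0.245] pointing down, gripper open.
Joint ranges: [-2.53, 2.53], [-0.77, 2.02], [0.04, 2.7], [-1, 4.14], [0.28, 2.66], [-3.11, 3.11]. Speed limits (rad/s): [2.57, 2.57, 3.14, 3.14, 3.14, 3.14].

## Interface

Orientations are given as a unit quaternion [x, y, z, w].
In Python, from rig import * gives the robot as it stands. The module is installed in compiled form; this text tells all that it offers.
- The arm moves only by the tool arm_command, never from a script. Its argument "targets" is a list of rows, each an object of numbers: "gripper": the closure, from 0 (fully open) to 1 (shut); "dx", "dy", "dz": the shift along the tool's x, y, z in m; "yaw": the turn about the tool's z in degrees. A call has 1 to 10 rows; each row is the pose to reach, as a shift and turn from the pose commanded when the call began, along the tool's axes at that moment; what a row does not reach only later rows make up. A row lasts 1/8 s, in which the tool goes at most 62.5 mm and 10.7 degrees, less where a joint would pass 70% of its speed; a pose out of reach is approached as far as the arm can. A call with a gripper value outside its range is refused whole. The fingers move at their own pace and stop on an object; the grip force is fixed at half the most. Time passes only in rows, so rows that repeat a pose let the fingers close. It gives the time, the measured TCP pose, the force, the opening and the grip force at its end, in the units of the state.
- read_state(): the state, without advancing time (a new reading comes with each control period).
- grab_frame(name): name is "scene" or "top"; returns the picture (480x640x3 uint8, blue, green, red); there is no depth.
- calibration(name): a dict with "vfov" (degrees; the focal length in pixels is half the picture's height over the tangent of half this angle, whatever the lens; pixels are square), "cx", "cy" (the principal point, pixels), "dist_coeffs" ([k1, k2, p1, p2, k3] as OpenCV has them; the pictures are not rectified), "R" (3x3) and "t" (3): a world point X has camera coordinates R X + t. Camera axes: x right, y down, z forward; pixel columns grow to the right and rows downward; lengths in m; the calibration is good to about 2 mm. A picture is of the moment at which its call begins. calibration takes no time and is no camera call.
- job_done(): hands the job in; it is judged then, once.
Trained networks look in the newest picture that a camera, given by its name, has taken for a name from the list of things; names that differ only in an ending like _2 or _b are one class to them, and where a whole thing is asked for, a point or a joint stands for the part that bears it (a point fixed in the world has none). Each returns a list of dicts, best first, with "score" (0 to 1); they miss things now and then, are a little off and sometimes report something else, mostly with a low value. They report only what shows in the picture. A call takes as long as a camera call.
- regions_of(name, camera): "pixels" (480x640 bool, what is visible of it) and "box" ([centre column, centre row, width, height] in pixels, round what is visible of it).
- tip_of(name, camera): "pixel" ([column, row] in pixels: a listed point, or the origin of a listed thing).
The state is a dict: "time": time; "joint_positions": joint angles; "joint_velocities": joint speeds; "joint_torque": joint torques, N m; "position": TCP position; "tool_rot": TCP orientation; "wrist_force": force on the tool from outside, world axes, zero at the start; "moment": the same for the moment, N m; "opening": finger opening in m; "gripper_force": force on a finger pad.
Only numpy, scipy, OpenCV 4.12 (cv2) and the standard library are available. Lean on these libraries where they do the work, as an engineer would, in place of code of your own. Each camera call takes 0.05 s, during which the arm holds its last target. There are 200 camera calls.

## Working session

There is one attempt and no reset: what is moved stays moved. The work goes in short steps, Python scripts to look and compute and a tool call to move; the robot and the scene stay as the last step left them, time stands still between calls to the robot, and variables do not carry over. Pictures are saved under pics/ and viewed, at most 14 in all, crops included, and the job is handed in when it is done.

Besides the shell and the picture viewer there is one more tool, called after "Emit:" in YAML: its name, and indented under it one key for each argument. arm_command: Moves the arm, as the interface text tells. Its arguments: {"type":"object","properties":{"targets":{"type":"array"}},"required":["targets"]}

```bash
mkdir -p pics; cat > h.py <<'E'
from rig import *
import numpy as np, cv2
from scipy.spatial.transform import Rotation as Rn
def K(c):
    f=240/np.tan(np.radians(c['vfov'])/2)
    return np.array([[f,0,c['cx']],[0,f,c['cy']],[0,0,1]])
def world(px,z,cam):
    c=calibration(cam); px=np.asarray(px,float).reshape(-1,1,2)
    n=cv2.undistortPoints(px,K(c),np.array(c['dist_coeffs'])).reshape(-1,2)
    R=np.array(c['R']);t=np.array(c['t'])
    d=np.c_[n,np.ones(len(n))]@R; o=-R.T@t
    return o+d*((z-o[2])/d[:,2])[:,None]
def pix(X,cam):
    c=calibration(cam)
    return cv2.projectPoints(np.asarray(X,float).reshape(-1,1,3),cv2.Rodrigues(np.array(c['R']))[0],np.array(c['t'],float),K(c),np.array(c['dist_coeffs']))[0].reshape(-1,2)
def rect(name,cam,z,i=0,r=None):
    r=r or regions_of(name,cam)
    m=r[i]['pixels'].astype(np.uint8)
    cs=max(cv2.findContours(m,0,2)[0],key=cv2.contourArea).reshape(-1,2)
    w=world(cs,z,cam)[:,:2].astype(np.float32)
    (c,s,a)=cv2.minAreaRect(w*1000)
    if s[0]<s[1]: s=s[::-1];a+=90
    return np.round(c,1),np.round(s,1),(a+90)%180-90
def st():
    s=read_state();R=Rn.from_quat(s['tool_rot']).as_matrix()
    print('t',s['time'],'p',np.round(s['position'],4),'x',np.round(R[:,0],3),'y',np.round(R[:,1],3),'z',np.round(R[:,2],3),'open',s['opening'],'gf',s['gripper_force'],'F',np.round(s['wrist_force'],1))
    return s,R
E
python3 - <<'E'
from h import *
for n in ('scene','top'):
    cv2.imwrite(f'pics/{n}0.png',grab_frame(n)); c=calibration(n); print(n,-np.array(c['R']).T@c['t'],c['vfov'])
st(); print(read_state()['joint_positions'])
for n in ('dome0_top','block0_mid','chip0','scraper','slot_floor','board','block0'):
    for cam in('top','scene'):
        z={'dome0_top':.045,'block0_mid':.013,'chip0':.05,'scraper':.05,'slot_floor':.005}.get(n,0)
        for d in tip_of(n,cam): print(n,cam,round(d['score'],2),np.round(d['pixel']),np.round(world(d['pixel'],z,cam)[0],3))
E
```

```text
scene [ 1.10711544 -0.4539305   0.71680444] 56.398382692058945
top [0.32304794 0.00284241 1.16879898] 56.34987235115037
t 0.1 p [0.1787 0.4933 0.2447] x [-0.94   0.341  0.   ] y [ 0.341  0.94  -0.001] z [-0.001 -0.001 -1.   ] open 0.0850722664714721 gf 0.0 F [0.2 0.4 0.4]
[ 1.07701879e+00  3.42664590e-01  1.52489534e+00  4.39633559e-06
  1.27538824e+00 -1.45998292e-01]
dome0_top top 0.61 [206. 234.] [0.573 0.281 0.045]
dome0_top top 0.34 [312. 227.] [0.594 0.009 0.045]
dome0_top scene 0.92 [413. 197.] [0.587 0.28  0.045]
block0_mid top 0.74 [437. 230.] [ 0.599 -0.321  0.013]
block0_mid scene 0.8 [198. 341.] [ 0.592 -0.319  0.013]
block0_mid scene 0.45 [412. 197.] [0.561 0.312 0.013]
chip0 top 0.62 [313. 248.] [0.539 0.006 0.05 ]
chip0 top 0.48 [340. 245.] [ 0.547 -0.061  0.05 ]
chip0 top 0.47 [311. 205.] [0.653 0.013 0.05 ]
chip0 top 0.46 [313. 228.] [0.59  0.007 0.05 ]
chip0 scene 0.53 [313. 234.] [0.536 0.004 0.05 ]
chip0 scene 0.5 [328. 246.] [0.585 0.005 0.05 ]
chip0 scene 0.49 [301. 255.] [ 0.57  -0.056  0.05 ]
chip0 scene 0.46 [354. 262.] [0.658 0.014 0.05 ]
chip0 scene 0.39 [353. 157.] [0.366 0.286 0.05 ]
scraper top 0.82 [275. 223.] [0.604 0.105 0.05 ]
scraper scene 0.95 [362. 228.] [0.593 0.1   0.05 ]
scraper scene 0.36 [300. 250.] [ 0.557 -0.049  0.05 ]
slot_floor top 0.93 [275. 298.] [0.414 0.103 0.005]
slot_floor scene 0.76 [315. 207.] [0.424 0.104 0.005]
slot_floor scene 0.72 [335. 264.] [0.605 0.009 0.005]
board top 0.57 [313. 229.] [0.6   0.006 0.   ]
board top 0.23 [312. 207.] [0.662 0.009 0.   ]
board scene 0.64 [335. 263.] [0.598 0.015 0.   ]
board scene 0.35 [240. 243.] [ 0.407 -0.109  0.   ]
block0 top 0.82 [431. 232.] [ 0.597 -0.31   0.   ]
block0 top 0.69 [442. 281.] [ 0.464 -0.334  0.   ]
block0 top 0.29 [276. 226.] [0.608 0.108 0.   ]
block0 scene 0.66 [199. 348.] [ 0.597 -0.322  0.   ]
block0 scene 0.61 [159. 306.] [ 0.457 -0.335  0.   ]
```

View pics/top0.png

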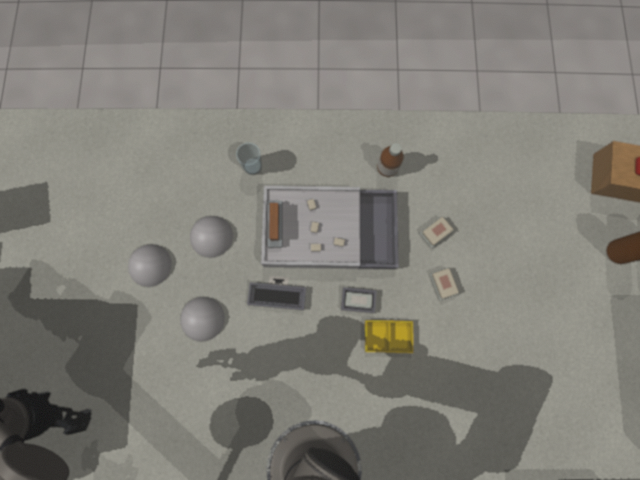

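View pics/scene0.png

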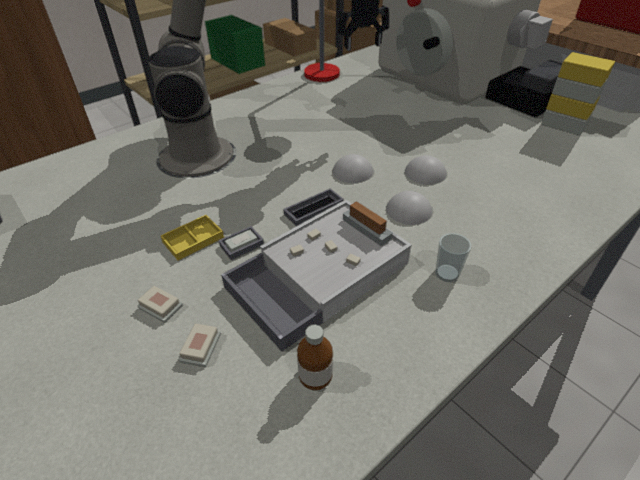

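The top view shows two blocks (438,231 and 445,283), domes at (211,236), (150,264) and (203,318), four chips on the plate, the scraper at (274,223) and the slot at (276,295). I'll fit models to both cameras.

```bash
cat >> h.py <<'E'
from scipy.optimize import least_squares, minimize
def box(l,w,z0,z1): return np.array([[x,y,z] for x in(-l/2,l/2) for y in(-w/2,w/2) for z in(z0,z1)])
a=np.linspace(0,2*np.pi,40)
dome=np.array([[r*np.cos(t),r*np.sin(t),np.sqrt(.0036-r*r)-.015] for r in(.0,.02,.035,.045,.052,.058) for t in a])
D=np.array([[np.cos(t),np.sin(t)] for t in np.linspace(0,2*np.pi,24,endpoint=False)])
def put(M,p,z=0):
    c,s=np.cos(p[2]),np.sin(p[2]); return np.c_[M[:,0]*c-M[:,1]*s+p[0],M[:,0]*s+M[:,1]*c+p[1],M[:,2]+z]
def big(m): return max(cv2.findContours(m.astype(np.uint8),0,1)[0],key=cv2.contourArea).reshape(-1,2)
def fitbox(M,masks,p0,z=0,cams=('top','scene')):
    S={c:(big(masks[c])@D.T).max(0) for c in cams}
    f=lambda p:np.concatenate([(pix(put(M,p,z),c)@D.T).max(0)-S[c]-.3 for c in cams])
    best=min((least_squares(f,[*p0[:2],y],loss='soft_l1') for y in np.arange(0,np.pi,.4)),key=lambda r:r.cost)
    return best.x,np.sqrt(np.mean(f(best.x)**2))
def near(name,cam,xy,z=.013,tol=.06):
    for r in regions_of(name,cam):
        w=world(r['box'][:2],z,cam)[0]
        if np.hypot(*(w[:2]-xy))<tol: return r['pixels']
def fitdome(p0,cams=('top','scene')):
    G={}
    for c in cams:
        g=cv2.GaussianBlur(grab_frame(c).astype(np.float32),(0,0),1)
        G[c]=sum(np.hypot(cv2.Sobel(g[...,k],5,1,0),cv2.Sobel(g[...,k],5,0,1)) for k in range(3))
    out={}
    for cs in [cams]+[(c,) for c in cams]:
        def cost(q):
            e=0
            for c in cs:
                h=cv2.convexHull(pix(put(dome,[*q,0]),c).astype(np.float32)).reshape(-1,2)
                # resample
                n=np.r_[h,h[:1]];L=np.r_[0,np.cumsum(np.hypot(*np.diff(n,axis=0).T))];u=np.linspace(0,L[-1],120)
                mp=np.c_[np.interp(u,L,n[:,0]),np.interp(u,L,n[:,1])].astype(np.float32)
                e-=np.minimum(cv2.remap(G[c],mp[None],None,1),60).mean()
            return e
        g=[(cost(p0+np.array([i,j])*.002),i,j) for i in range(-8,9) for j in range(-8,9)]
        b=min(g); r=minimize(cost,p0+np.array(b[1:])*.002,method='Nelder-Mead',options=dict(initial_simplex=p0+np.array(b[1:])*.002+np.array([[0,0],[.002,0],[0,.002]])))
        out[cs]=np.round(r.x,4),round(r.fun,1)
    return out
E
python3 - <<'E'
from h import *
for px in ([211,236],[150,264],[203,318]):
    p=world(px,.02,'top')[0][:2]; print('dome',px,p,fitdome(p))
for xy in ([.595,-.32],[.46,-.335]):
    m={c:near('block0',c,xy) for c in('top','scene')}
    for cs in(('top','scene'),('top',),('scene',)):
        if all(m[c] is not None for c in cs): print('block',fitbox(box(.075,.052,0,.026),m,xy,cams=cs))
for n,M,xy,z in(('slot',box(.146,.058,0,.018),[.414,.103],.01),('board',None,[.6,0],.05)):
    m={c:near(n,c,xy,z,.1) for c in('top','scene')}
    print(n,[v is not None and v.sum() for v in m.values()])
    if M is None: M=np.r_[box(.206,.252,0,.058),box(.206,.01,0,.04)-[0,.215,0]]
    if all(v is not None for v in m.values()):
        for cs in(('top','scene'),('top',),('scene',)):print(fitbox(M,m,xy,cams=cs))
E
```

```text
dome [211, 236] [0.57395807 0.27523335] {('top', 'scene'): (array([0.5816, 0.2673]), np.float64(-117.5)), ('top',): (array([0.5794, 0.2673]), np.float64(-59.8)), ('scene',): (array([0.5842, 0.2652]), np.float64(-58.4))}
dome [150, 264] [0.49762362 0.43101614] {('top', 'scene'): (array([0.5034, 0.4278]), np.float64(-118.4)), ('top',): (array([0.5004, 0.431 ]), np.float64(-59.9)), ('scene',): (array([0.5066, 0.4259]), np.float64(-60.0))}
dome [203, 318] [0.360336   0.28435793] {('top', 'scene'): (array([0.3642, 0.2834]), np.float64(-117.9)), ('top',): (array([0.3641, 0.2838]), np.float64(-59.8)), ('scene',): (array([0.368 , 0.2766]), np.float64(-59.5))}
block (array([ 0.59528342, -0.31815862,  2.2542176 ]), np.float64(2.3489338900349157))
block (array([ 0.59293929, -0.31669638,  2.25563868]), np.float64(1.6270339886384981))
block (array([ 0.5981464 , -0.31904602,  2.17851244]), np.float64(2.488373735245844))
block (array([ 0.45954023, -0.33349257,  0.33660997]), np.float64(1.9745863508798465))
block (array([ 0.45620703, -0.33128452,  0.31525085]), np.float64(1.9415502324213416))
block (array([ 0.46212616, -0.33427789,  0.31883313]), np.float64(1.5039017169779967))
slot [np.int64(1394), np.int64(1063)]
(array([0.41986536, 0.10056347, 1.51306979]), np.float64(1.6681656006160837))
(array([0.4192625 , 0.09963856, 1.49073248]), np.float64(2.011230377267173))
(array([0.41984238, 0.10200143, 1.56978475]), np.float64(0.9871826677425845))
board [np.int64(9968), np.int64(13615)]
(array([ 0.59856052,  0.01113646, -0.00429705]), np.float64(0.9502855983000442))
(array([ 0.59688026,  0.00943609, -0.0046271 ]), np.float64(0.48989910743870124))
(array([ 5.99800586e-01,  1.21639401e-02, -5.27552825e-04]), np.float64(0.8730316649929677))
```

```bash
sed -i 's/,1),60).mean/,1),250).mean/; s/range(-8,9) for j in range(-8,9)/range(-9,10) for j in range(-9,10)/' h.py
python3 - <<'E'
from h import *
ds=[]
for p in ([.576,.275],[.502,.43],[.363,.283]):
    o=fitdome(np.array(p)); print(o); ds.append(list(o.values())[0][0])
bl=[(.5953,-.3182,2.25),(.4595,-.3335,.33)]
for c,(x0,y0,w,h) in {'top':(110,180,360,180),'scene':(130,140,330,230)}.items():
    im=grab_frame(c); k=800/w; im=cv2.resize(im[y0:y0+h,x0:x0+w],None,fx=k,fy=k,interpolation=2)
    for M in [put(dome,[*d,0]) for d in ds]+[put(box(.075,.052,0,.026),b) for b in bl]+[put(box(.146,.058,0,.018),[.42,.1005,1.513])]+[put(box(.206,.252,0,.058),[.5986,.0111,-.004])]:
        hh=cv2.convexHull(pix(M,c).astype(np.float32)).reshape(-1,2)
        cv2.polylines(im,[np.int32((hh+.5-[x0,y0])*k*8)],True,(0,255,0),1,16,3)
    cv2.imwrite(f'pics/ov_{c}.png',im)
E
```

```text
{('top', 'scene'): (array([0.5804, 0.2728]), np.float64(-347.5)), ('top',): (array([0.5798, 0.2715]), np.float64(-175.7)), ('scene',): (array([0.5827, 0.273 ]), np.float64(-179.1))}
{('top', 'scene'): (array([0.501 , 0.4316]), np.float64(-354.4)), ('top',): (array([0.5005, 0.431 ]), np.float64(-175.3)), ('scene',): (array([0.5044, 0.4344]), np.float64(-186.1))}
{('top', 'scene'): (array([0.3626, 0.2841]), np.float64(-350.0)), ('top',): (array([0.3623, 0.2835]), np.float64(-175.8)), ('scene',): (array([0.3666, 0.2871]), np.float64(-182.6))}
```

View pics/ov_top.png

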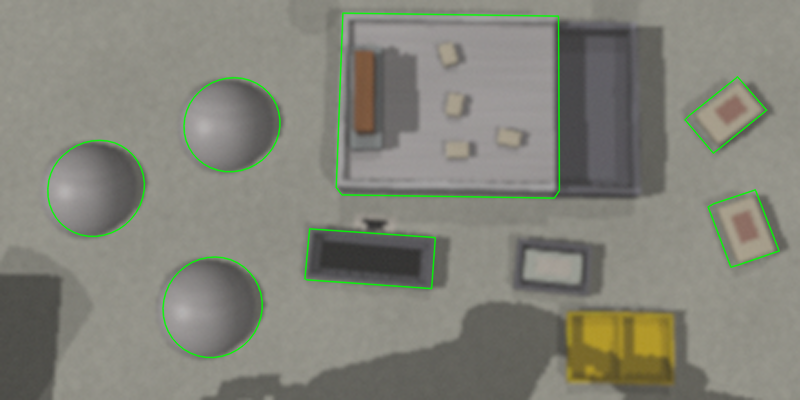

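View pics/ov_scene.png

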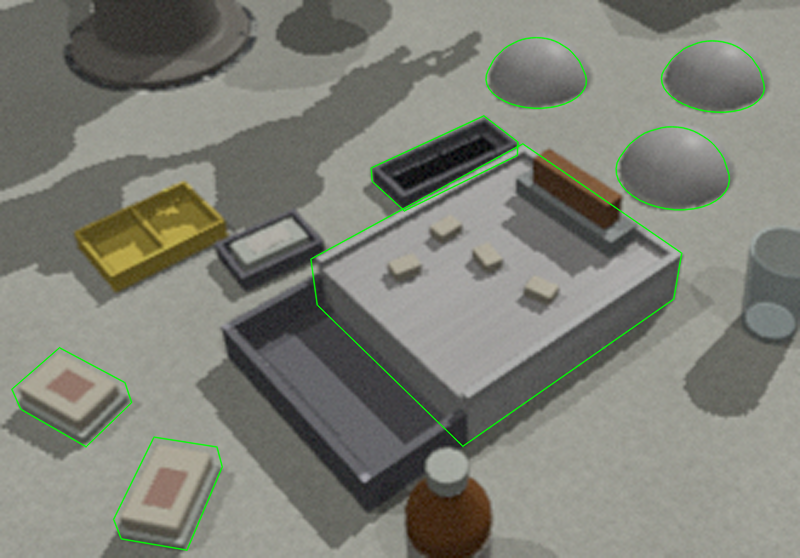

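```bash
cat >> h.py <<'E'
def go(xyz,ydeg=None):
    s,R=st(); d=R.T@(np.array(xyz)-s['position']); y0=np.degrees(np.arctan2(R[1,1],R[0,1]))
    yaw=0 if ydeg is None else -((ydeg-y0+90)%180-90)
    print('-> d',np.round(d*1000,1),'mm yaw',round(yaw,1),'q',np.round(s['joint_positions'],2))
E
python3 -c "
from h import *
go([.596,-.318,.12],38.9)"
```

```text
t 1.9 p [0.1789 0.4936 0.2453] x [-0.94   0.341 -0.   ] y [0.341 0.94  0.   ] z [ 0.  0. -1.] open 0.08542167119219621 gf 0.0 F [ 0.3  0.3 -1.4]
-> d [-668.7 -620.9  125.3] mm yaw 31.2 q [ 1.08  0.34  1.52 -0.    1.28 -0.15]
```

Emit:
arm_command:
  targets:
    - {"gripper": 0, "dx": -0.669, "dy": -0.621, "dz": 0, "yaw": 31}
    - {"gripper": 0, "dx": -0.669, "dy": -0.621, "dz": 0, "yaw": 31}
    - {"gripper": 0, "dx": -0.669, "dy": -0.621, "dz": 0, "yaw": 31}
    - {"gripper": 0, "dx": -0.669, "dy": -0.621, "dz": 0, "yaw": 31}
    - {"gripper": 0, "dx": -0.669, "dy": -0.621, "dz": 0, "yaw": 31}
    - {"gripper": 0, "dx": -0.669, "dy": -0.621, "dz": 0, "yaw": 31}
    - {"gripper": 0, "dx": -0.669, "dy": -0.621, "dz": 0, "yaw": 31}
    - {"gripper": 0, "dx": -0.669, "dy": -0.621, "dz": 0, "yaw": 31}
    - {"gripper": 0, "dx": -0.669, "dy": -0.621, "dz": 0, "yaw": 31}
    - {"gripper": 0, "dx": -0.669, "dy": -0.621, "dz": 0, "yaw": 31}

```text
time: 3.15
position: [0.4653, -0.0644, 0.2455]
tool_rot: [0.43, 0.903, 0.0, 0.0]
wrist_force: [1.2, 0.2, 0.6]
opening: 0.0855
gripper_force: 0.0
```

```bash
python3 -c "
from h import *
go([.596,-.318,.10],38.9)"
```

```text
t 3.15 p [ 0.4653 -0.0644  0.2455] x [-0.63   0.777 -0.   ] y [0.777 0.63  0.001] z [ 0.001  0.    -1.   ] open 0.08548680683550819 gf 0.0 F [1.2 0.2 0.6]
-> d [-279.2  -58.4  145.6] mm yaw 0.1 q [-0.3   0.24  1.67  0.    1.23 -0.98]
```

Emit:
arm_command:
  targets:
    - {"gripper": 0, "dx": -0.27, "dy": -0.058, "dz": 0.145, "yaw": 0}
    - {"gripper": 0, "dx": -0.27, "dy": -0.058, "dz": 0.145, "yaw": 0}
    - {"gripper": 0, "dx": -0.27, "dy": -0.058, "dz": 0.145, "yaw": 0}
    - {"gripper": 0, "dx": -0.27, "dy": -0.058, "dz": 0.145, "yaw": 0}
    - {"gripper": 0, "dx": -0.27, "dy": -0.058, "dz": 0.145, "yaw": 0}
    - {"gripper": 0, "dx": -0.27, "dy": -0.058, "dz": 0.145, "yaw": 0}
    - {"gripper": 0, "dx": -0.27, "dy": -0.058, "dz": 0.145, "yaw": 0}
    - {"gripper": 0, "dx": -0.27, "dy": -0.058, "dz": 0.145, "yaw": 0}
    - {"gripper": 0, "dx": -0.27, "dy": -0.058, "dz": 0.145, "yaw": 0}
    - {"gripper": 0, "dx": -0.27, "dy": -0.058, "dz": 0.145, "yaw": 0}

```text
time: 4.4
position: [0.5901, -0.3079, 0.1014]
tool_rot: [0.43, 0.903, -0.0, 0.001]
wrist_force: [0.4, -0.3, 0.1]
opening: 0.0855
gripper_force: 0.0
```

```bash
python3 -c "
from h import *
go([.596,-.318,.016],38.9)"
```

```text
t 4.4 p [ 0.5901 -0.3079  0.1014] x [-0.631  0.776 -0.001] y [0.776 0.631 0.001] z [ 0.001 -0.001 -1.   ] open 0.08552993152874577 gf 0.0 F [ 0.4 -0.3  0.1]
-> d [-11.4  -1.8  85.4] mm yaw 0.2 q [-0.6   0.72  1.28  0.    1.14 -1.28]
```

Emit:
arm_command:
  targets:
    - {"gripper": 0, "dx": -0.011, "dy": -0.002, "dz": 0.04, "yaw": 0}
    - {"gripper": 0, "dx": -0.011, "dy": -0.002, "dz": 0.07, "yaw": 0}
    - {"gripper": 0, "dx": -0.011, "dy": -0.002, "dz": 0.085, "yaw": 0}
    - {"gripper": 0, "dx": -0.011, "dy": -0.002, "dz": 0.085, "yaw": 0}
    - {"gripper": 1, "dx": -0.011, "dy": -0.002, "dz": 0.085, "yaw": 0}
    - {"gripper": 1, "dx": -0.011, "dy": -0.002, "dz": 0.085, "yaw": 0}
    - {"gripper": 1, "dx": -0.011, "dy": -0.002, "dz": 0.085, "yaw": 0}
    - {"gripper": 1, "dx": -0.011, "dy": -0.002, "dz": 0.085, "yaw": 0}
    - {"gripper": 1, "dx": -0.011, "dy": -0.002, "dz": 0.085, "yaw": 0}
    - {"gripper": 1, "dx": -0.011, "dy": -0.002, "dz": 0.085, "yaw": 0}

```text
time: 5.65
position: [0.5961, -0.3188, 0.0171]
tool_rot: [0.43, 0.903, -0.0, 0.002]
wrist_force: [-0.5, -0.1, 6.3]
opening: 0.0508
gripper_force: 64.4
```

Emit:
arm_command:
  targets:
    - {"gripper": 1, "dz": -0.03}
    - {"gripper": 1, "dz": -0.09}
    - {"gripper": 1, "dz": -0.15}
    - {"gripper": 1, "dz": -0.18}
    - {"gripper": 1, "dz": -0.18}

```text
schema error: expected keys gripper, dx, dy, dz, yaw
```

```bash
python3 - <<'E'
from h import *
go([.502,.4325,.2])
s,R=st()
for c in('scene','top'):
    grab_frame(c)
    for d in tip_of('block0_mid',c): print(c,d['score'],world(d['pixel'],s['position'][2]-.003,c)[0], world(d['pixel'],.013,c)[0])
E
```

```text
t 5.65 p [ 0.5961 -0.3188  0.0171] x [-0.63   0.776 -0.003] y [0.776 0.63  0.001] z [ 0.003 -0.002 -1.   ] open 0.05080629146916227 gf 64.36859250068665 F [-0.5 -0.1  6.3]
-> d [ 642.   400.7 -184.4] mm yaw 0 q [-0.6   0.84  1.3   0.    1.   -1.29]
t 5.65 p [ 0.5961 -0.3188  0.0171] x [-0.63   0.776 -0.003] y [0.776 0.63  0.001] z [ 0.003 -0.002 -1.   ] open 0.05080629146916227 gf 64.36859250068665 F [-0.5 -0.1  6.3]
scene 0.58 [ 0.78530715 -0.19409593  0.01414274] [ 0.78478379 -0.19367336  0.013     ]
scene 0.56 [ 0.59760875 -0.31998816  0.01414274] [ 0.59678014 -0.31977033  0.013     ]
```

Emit:
arm_command:
  targets:
    - {"gripper": 1, "dx": 0, "dy": 0, "dz": -0.03, "yaw": 0}
    - {"gripper": 1, "dx": 0, "dy": 0, "dz": -0.09, "yaw": 0}
    - {"gripper": 1, "dx": 0, "dy": 0, "dz": -0.15, "yaw": 0}
    - {"gripper": 1, "dx": 0, "dy": 0, "dz": -0.18, "yaw": 0}
    - {"gripper": 1, "dx": 0.04, "dy": 0.025, "dz": -0.18, "yaw": 0}
    - {"gripper": 1, "dx": 0.09, "dy": 0.056, "dz": -0.18, "yaw": 0}
    - {"gripper": 1, "dx": 0.14, "dy": 0.087, "dz": -0.18, "yaw": 0}
    - {"gripper": 1, "dx": 0.19, "dy": 0.118, "dz": -0.18, "yaw": 0}
    - {"gripper": 1, "dx": 0.24, "dy": 0.149, "dz": -0.18, "yaw": 0}
    - {"gripper": 1, "dx": 0.28, "dy": 0.175, "dz": -0.18, "yaw": 0}

```text
time: 7.1
position: [0.5538, 0.0116, 0.1957]
tool_rot: [0.43, 0.903, 0.0, 0.0]
wrist_force: [0.6, 0.8, -0.7]
opening: 0.051
gripper_force: 63.6
```

Emit:
arm_command:
  targets:
    - {"gripper": 1, "dx": 0.04, "dy": 0.025, "dz": 0, "yaw": 0}
    - {"gripper": 1, "dx": 0.09, "dy": 0.056, "dz": 0, "yaw": 0}
    - {"gripper": 1, "dx": 0.14, "dy": 0.087, "dz": 0, "yaw": 0}
    - {"gripper": 1, "dx": 0.19, "dy": 0.118, "dz": 0, "yaw": 0}
    - {"gripper": 1, "dx": 0.24, "dy": 0.149, "dz": 0, "yaw": 0}
    - {"gripper": 1, "dx": 0.29, "dy": 0.181, "dz": 0, "yaw": 0}
    - {"gripper": 1, "dx": 0.33, "dy": 0.206, "dz": 0, "yaw": 0}
    - {"gripper": 1, "dx": 0.355, "dy": 0.221, "dz": 0, "yaw": 0}
    - {"gripper": 1, "dx": 0.362, "dy": 0.226, "dz": 0, "yaw": 0}
    - {"gripper": 1, "dx": 0.362, "dy": 0.226, "dz": 0, "yaw": 0}

```text
time: 8.35
position: [0.5018, 0.4325, 0.1952]
tool_rot: [0.43, 0.903, -0.0, 0.0]
wrist_force: [-0.1, -0.9, -1.3]
opening: 0.0509
gripper_force: 63.6
```

```bash
python3 - <<'E'
from h import *
go([.502,.4325,.1])
s,R=st(); p=s['position']
grab_frame('top');grab_frame('scene')
m={c:near('block0',c,p[:2],p[2]-.004,.08) for c in('top','scene')}
print([v is not None for v in m.values()])
for c in('top','scene'):
  if m[c] is not None:print(fitbox(box(.075,.052,-.013,.013),m,p,z=p[2]-.004,cams=(c,)))
im=grab_frame('scene');u=pix(p,'scene')[0].astype(int);print(u)
x,y=max(u[0]-100,0),max(u[1]-75,0);cv2.imwrite('pics/g1.png',cv2.resize(im[y:y+150,x:x+200],None,fx=4,fy=4))
E
```

```text
t 8.35 p [0.5018 0.4325 0.1952] x [-0.631  0.776 -0.   ] y [ 0.776  0.631 -0.   ] z [-0.    -0.001 -1.   ] open 0.05086553703043221 gf 63.58469367027283 F [-0.1 -0.9 -1.3]
-> d [-0.1  0.2 95.2] mm yaw 0 q [ 0.6   0.64  1.18 -0.    1.33 -0.09]
t 8.35 p [0.5018 0.4325 0.1952] x [-0.631  0.776 -0.   ] y [ 0.776  0.631 -0.   ] z [-0.    -0.001 -1.   ] open 0.05086553703043221 gf 63.58469367027283 F [-0.1 -0.9 -1.3]
[True, True]
(array([0.51717525, 0.41377722, 0.83354574]), np.float64(7.563202662801555))
(array([0.50330183, 0.42968388, 2.23066002]), np.float64(1.4867031343530484))
[435 108]
```

View pics/g1.png

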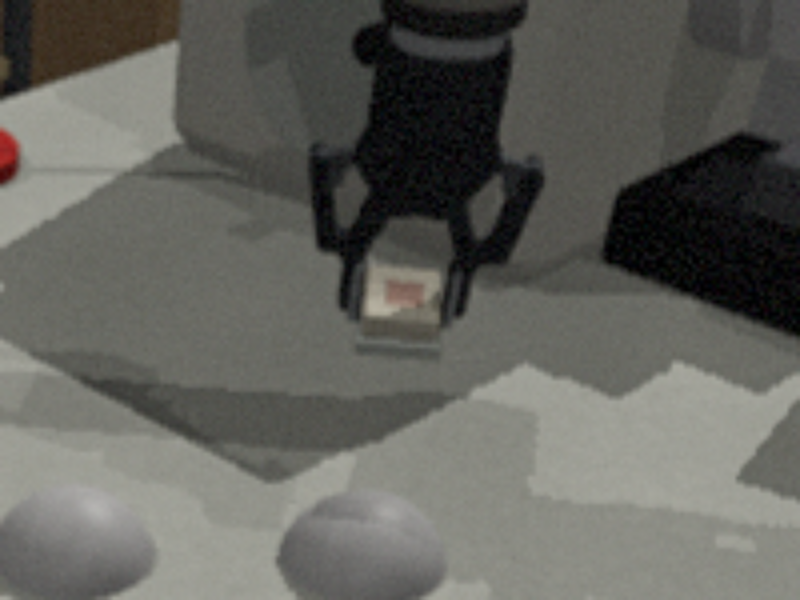

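Emit:
arm_command:
  targets:
    - {"gripper": 1, "dx": 0.001, "dy": 0, "dz": 0.04, "yaw": 0}
    - {"gripper": 1, "dx": 0.001, "dy": 0, "dz": 0.08, "yaw": 0}
    - {"gripper": 1, "dx": 0.001, "dy": 0, "dz": 0.11, "yaw": 0}
    - {"gripper": 1, "dx": 0.001, "dy": 0, "dz": 0.122, "yaw": 0}
    - {"gripper": 1, "dx": 0.001, "dy": 0, "dz": 0.126, "yaw": 0}
    - {"gripper": 1, "dx": 0.001, "dy": 0, "dz": 0.129, "yaw": 0}
    - {"gripper": 1, "dx": 0.001, "dy": 0, "dz": 0.131, "yaw": 0}
    - {"gripper": 1, "dx": 0.001, "dy": 0, "dz": 0.132, "yaw": 0}
    - {"gripper": 1, "dx": 0.001, "dy": 0, "dz": 0.132, "yaw": 0}

```text
time: 9.72
position: [0.5013, 0.4338, 0.0636]
tool_rot: [0.43, 0.903, 0.0, 0.0]
wrist_force: [0.7, -0.3, -0.7]
opening: 0.051
gripper_force: 63.6
```

```bash
python3 - <<'E'
from h import *
st()
im=grab_frame('scene');cv2.imwrite('pics/g2.png',cv2.resize(im[115:215,380:500],None,fx=6,fy=6,interpolation=2))
E
```

```text
t 9.725 p [0.5013 0.4338 0.0636] x [-0.63   0.776 -0.   ] y [0.776 0.63  0.001] z [ 0.  0. -1.] open 0.05104318766672285 gf 63.62236261367798 F [ 0.7 -0.3 -0.7]
```

View pics/g2.png

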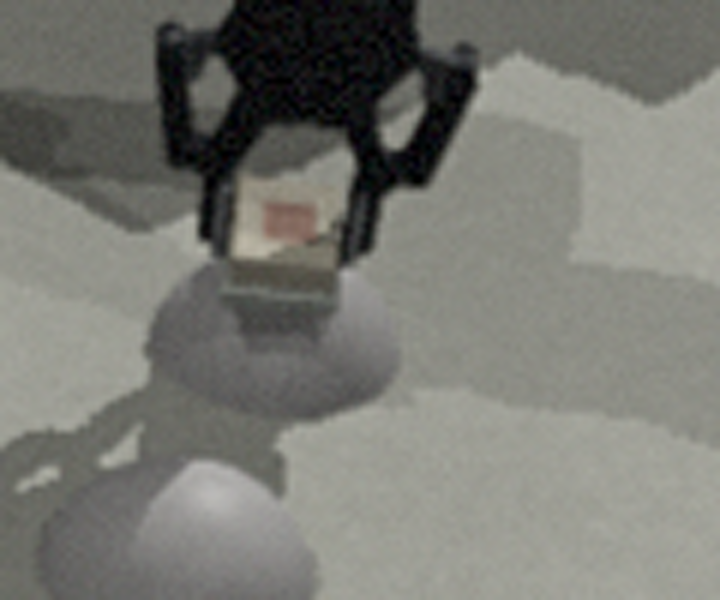

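Emit:
arm_command:
  targets:
    - {"gripper": 1, "dx": 0, "dy": 0, "dz": 0.001, "yaw": 0}
    - {"gripper": 1, "dx": 0, "dy": 0, "dz": 0.0015, "yaw": 0}
    - {"gripper": 1, "dx": 0, "dy": 0, "dz": 0.0015, "yaw": 0}

```text
time: 10.15
position: [0.5012, 0.4338, 0.062]
tool_rot: [0.43, 0.903, 0.0, 0.0]
wrist_force: [-0.3, 0.0, 1.4]
opening: 0.0508
gripper_force: 63.9
```

Emit:
arm_command:
  targets:
    - {"gripper": 1, "dx": 0, "dy": 0, "dz": 0.0005, "yaw": 0}
    - {"gripper": 1, "dx": 0, "dy": 0, "dz": 0.0005, "yaw": 0}

```text
time: 10.4
position: [0.5013, 0.4337, 0.062]
tool_rot: [0.43, 0.903, 0.0, 0.0]
wrist_force: [-1.8, -1.0, 4.7]
opening: 0.0509
gripper_force: 64.3
```

Emit:
arm_command:
  targets:
    - {"gripper": 0.36, "dx": 0, "dy": 0, "dz": 0, "yaw": 0}
    - {"gripper": 0.3, "dx": 0, "dy": 0, "dz": 0, "yaw": 0}
    - {"gripper": 0.2, "dx": 0, "dy": 0, "dz": 0, "yaw": 0}
    - {"gripper": 0, "dx": 0, "dy": 0, "dz": 0, "yaw": 0}
    - {"gripper": 0, "dx": 0, "dy": 0, "dz": 0, "yaw": 0}
    - {"gripper": 0, "dx": 0, "dy": 0, "dz": 0, "yaw": 0}

```text
time: 11.15
position: [0.5013, 0.4337, 0.0613]
tool_rot: [0.43, 0.903, 0.0, 0.0]
wrist_force: [-0.3, -0.7, -0.5]
opening: 0.0852
gripper_force: 0.0
```

```bash
python3 - <<'E'
from h import *
st()
im=grab_frame('scene');cv2.imwrite('pics/g3.png',cv2.resize(im[115:215,380:500],None,fx=6,fy=6,interpolation=2))
E
```

```text
t 11.15 p [0.5013 0.4337 0.0613] x [-0.63   0.776  0.   ] y [0.776 0.63  0.   ] z [ 0.  0. -1.] open 0.08518366868182908 gf 0.0 F [-0.3 -0.7 -0.5]
```

View pics/g3.png

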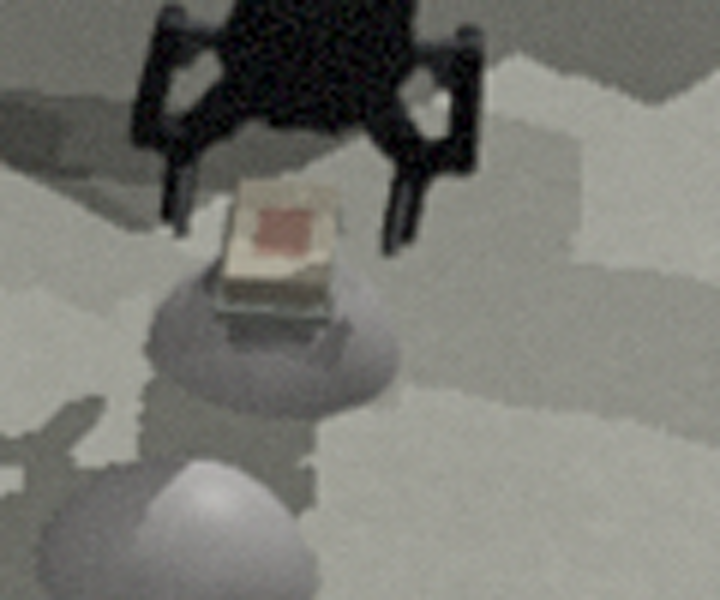

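Emit:
arm_command:
  targets:
    - {"gripper": 0, "dx": 0, "dy": 0, "dz": -0.03, "yaw": 0}
    - {"gripper": 0, "dx": 0, "dy": 0, "dz": -0.09, "yaw": 0}
    - {"gripper": 0, "dx": 0, "dy": 0, "dz": -0.15, "yaw": 0}
    - {"gripper": 0, "dx": 0.05, "dy": 0, "dz": -0.18, "yaw": 0}
    - {"gripper": 0, "dx": 0.1, "dy": 0, "dz": -0.18, "yaw": 0}
    - {"gripper": 0, "dx": 0.1, "dy": 0, "dz": -0.18, "yaw": 0}

```text
time: 11.95
position: [0.4355, 0.5139, 0.2418]
tool_rot: [0.428, 0.904, 0.001, -0.0]
wrist_force: [0.3, -0.9, -1.3]
opening: 0.0854
gripper_force: 0.0
```

```bash
cat >> h.py <<'E'
def tilted(p,l=.075,w=.052,h=.026):
    # p: x,y,z of box centre, yaw, pitch(about own y), roll(about own x)
    R=Rn.from_euler('ZYX',p[3:]).as_matrix(); return box(l,w,-h/2,h/2)@R.T+p[:3]
def fittilt(masks,p0,cams=('top','scene'),zfix=None):
    S={c:(big(masks[c])@D.T).max(0) for c in cams}
    def f(p): return np.concatenate([(pix(tilted(p),c)@D.T).max(0)-S[c]-.3 for c in cams]+[[(p[2]-p0[2])*1000,p[5]*10,p[4]*3]])
    r=least_squares(f,p0,loss='soft_l1'); return np.round(r.x,4),np.sqrt(np.mean(f(r.x)**2))
E
python3 - <<'E'
from h import *
for k in range(2):
    m={}
    for c in('top','scene'):
        im=grab_frame(c); m[c]=near('block0',c,[.502,.433],.058)
    print([v is not None and v.sum() for v in m.values()])
    cs=[c for c in m if m[c] is not None]
    for cc in [cs]+([[c] for c in cs] if len(cs)>1 else []):
        print(cc,fittilt(m,[.501,.434,.058,np.radians(128.9),0,0],cams=cc))
im=grab_frame('scene');cv2.imwrite('pics/g4.png',cv2.resize(im[115:215,380:500],None,fx=6,fy=6,interpolation=2))
E
```

```text
[np.int64(652), np.int64(481)]
['top', 'scene'] (array([ 0.5023,  0.4297,  0.0545,  2.1883,  0.026 , -0.0493]), np.float64(1.3995933536488843))
['top'] (array([ 0.4987,  0.4264,  0.0577,  2.2336, -0.1844, -0.3024]), np.float64(1.259037214074116))
['scene'] (array([ 0.5065,  0.4258,  0.0579,  2.2042,  0.0394, -0.037 ]), np.float64(0.4558386663071696))
[np.int64(728), np.int64(469)]
['top', 'scene'] (array([ 0.5021,  0.4247,  0.057 ,  2.2493,  0.0633, -0.0359]), np.float64(4.235104241203861))
['top'] (array([0.4877, 0.416 , 0.0584, 2.7826, 0.0531, 0.0494]), np.float64(3.9693446328828426))
['scene'] (array([ 0.5056,  0.4253,  0.0579,  2.2121,  0.0717, -0.0461]), np.float64(0.5586549060928702))
```

View pics/g4.png

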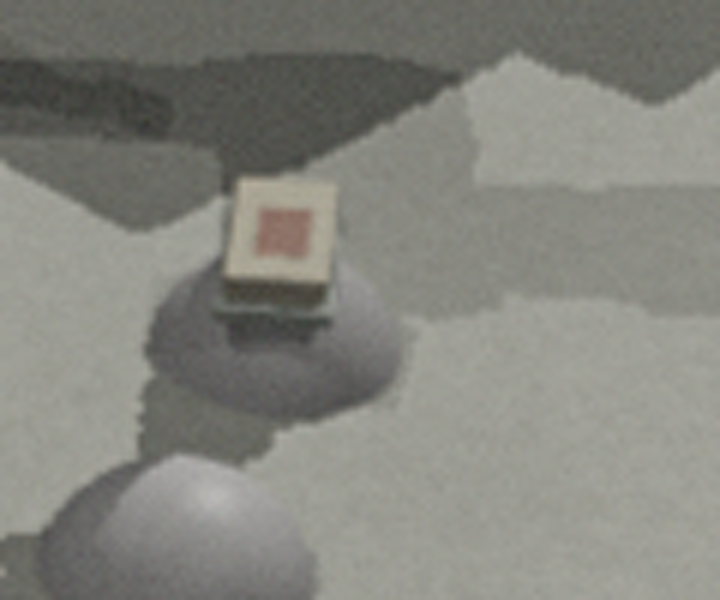

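Seated stably but tipped a few degrees toward the camera. I'll regrip it and shift it ~5 mm toward +y.

```bash
python3 -c "
from h import *
go([.5013,.4337,.11],38.9)"
```

```text
t 12.4 p [0.4389 0.5107 0.2412] x [-0.629  0.777 -0.   ] y [ 0.777  0.629 -0.   ] z [-0. -0. -1.] open 0.08524181293916246 gf 0.0 F [ 0.1 -0.3  0.3]
-> d [-9.910e+01  1.000e-01  1.312e+02] mm yaw 0.1 q [ 0.75  0.63  1.06 -0.    1.45  0.07]
```

Emit:
arm_command:
  targets:
    - {"gripper": 0, "dx": -0.05, "dy": 0, "dz": 0.03, "yaw": 0}
    - {"gripper": 0, "dx": -0.09, "dy": 0, "dz": 0.06, "yaw": 0}
    - {"gripper": 0, "dx": -0.1, "dy": 0, "dz": 0.1, "yaw": 0}
    - {"gripper": 0, "dx": -0.1, "dy": 0, "dz": 0.14, "yaw": 0}
    - {"gripper": 0, "dx": -0.1, "dy": 0, "dz": 0.17, "yaw": 0}
    - {"gripper": 0, "dx": -0.1, "dy": 0, "dz": 0.178, "yaw": 0}
    - {"gripper": 0, "dx": -0.1, "dy": 0, "dz": 0.178, "yaw": 0}
    - {"gripper": 0, "dx": -0.1, "dy": 0, "dz": 0.178, "yaw": 0}

```text
time: 13.4
position: [0.5021, 0.4343, 0.0651]
tool_rot: [0.43, 0.903, 0.001, 0.001]
wrist_force: [0.2, -0.7, -0.0]
opening: 0.0855
gripper_force: 0.0
```

Emit:
arm_command:
  targets:
    - {"gripper": 0.25, "dx": 0, "dy": 0, "dz": 0, "yaw": 0}
    - {"gripper": 0.32, "dx": 0, "dy": 0, "dz": 0, "yaw": 0}
    - {"gripper": 0.36, "dx": 0, "dy": 0, "dz": 0, "yaw": 0}
    - {"gripper": 0.4, "dx": 0, "dy": 0, "dz": 0, "yaw": 0}
    - {"gripper": 1, "dx": 0, "dy": 0, "dz": 0, "yaw": 0}
    - {"gripper": 1, "dx": 0, "dy": 0, "dz": 0, "yaw": 0}
    - {"gripper": 1, "dx": 0, "dy": 0, "dz": 0, "yaw": 0}
    - {"gripper": 1, "dx": 0, "dy": 0, "dz": -0.02, "yaw": 0}
    - {"gripper": 1, "dx": 0, "dy": 0, "dz": -0.04, "yaw": 0}
    - {"gripper": 1, "dx": 0, "dy": 0, "dz": -0.04, "yaw": 0}

```text
time: 14.65
position: [0.502, 0.4342, 0.1046]
tool_rot: [0.43, 0.903, 0.001, 0.001]
wrist_force: [0.6, -0.2, -1.9]
opening: 0.0508
gripper_force: 62.5
```

```bash
python3 - <<'E'
from h import *
s,R=st(); p=s['position']
m={}
for c in('top','scene'):
    im=grab_frame(c); m[c]=near('block0',c,p[:2],p[2]-.004)
print([v is not None and v.sum() for v in m.values()])
for cc in (['top','scene'],['scene']):
    for pt in(-.1,0,.1):
        try: print(cc,fittilt(m,[*p[:2],p[2]-.004,np.radians(128.9),pt,0],cams=cc))
        except Exception as e: print(e)
im=grab_frame('scene');cv2.imwrite('pics/g5.png',cv2.resize(im[85:185,380:500],None,fx=6,fy=6,interpolation=2))
E
```

```text
t 14.65 p [0.502  0.4342 0.1046] x [-0.63   0.776 -0.   ] y [0.776 0.63  0.003] z [ 0.003  0.002 -1.   ] open 0.05078729485362111 gf 62.50442761358272 F [ 0.6 -0.2 -1.9]
[np.int64(316), np.int64(456)]
['top', 'scene'] (array([ 0.5107,  0.4187,  0.1002,  2.157 ,  0.1527, -0.0326]), np.float64(5.196059155795726))
['top', 'scene'] (array([ 0.5107,  0.4187,  0.1002,  2.157 ,  0.1541, -0.0201]), np.float64(5.1897714239069686))
['top', 'scene'] (array([ 0.5107,  0.4186,  0.1002,  2.1576,  0.1603, -0.0263]), np.float64(5.186451860656837))
['scene'] (array([ 0.5105,  0.4189,  0.1005,  2.1842,  0.1278, -0.0514]), np.float64(0.8804830916563402))
['scene'] (array([ 0.5105,  0.4189,  0.1005,  2.1842,  0.1278, -0.0514]), np.float64(0.8804833404558827))
['scene'] (array([ 0.5105,  0.4189,  0.1005,  2.1842,  0.1278, -0.0514]), np.float64(0.8804832536449003))
```

View pics/g5.png

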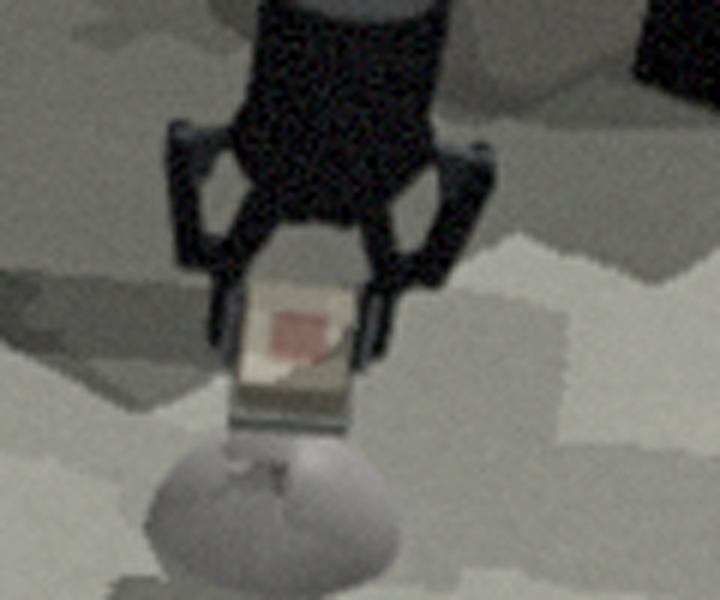

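```bash
cat > c.py <<'E'
from h import *
f=lambda a,o:np.array(a)/6-.42+np.array(o)
g2=f([[237,175],[348,187],[338,270],[233,258]],[380,115]); g4=f([[240,178],[338,184],[327,284],[223,276]],[380,115]); g5=f([[248,283],[357,292],[350,392],[238,383]],[380,85])
w=world(g2,.0725,'scene')[:,:2]; print(w.round(4), w.mean(0),'l',np.hypot(*(w[0]-w[3])),np.hypot(*(w[1]-w[2])),'w',np.hypot(*(w[0]-w[1])),np.hypot(*(w[2]-w[3])))
L,W=.071,.048
Q=np.array([[L/2,-W/2,.013],[L/2,W/2,.013],[-L/2,W/2,.013],[-L/2,-W/2,.013]])
def P(p): return Q@Rn.from_euler('ZYX',p[3:]).as_matrix().T+p[:3]
for n,g,z in(('g2',g2,.0595),('g4',g4,.0575),('g5',g5,.097)):
    for s in(1,-1):
        q=Q*[1,s,1]
        r=least_squares(lambda p:np.r_[(pix(q@Rn.from_euler('ZYX',p[3:]).as_matrix().T+p[:3],'scene')-g).ravel(),(p[2]-z)*500,(p[3]-2.25)*10,p[5]*5],[.5,.43,z,2.25,0,0])
        print(n,s,r.cost.round(2),r.x.round(4))
E
python3 c.py
```

```text
[[0.4628 0.4436]
 [0.5026 0.4731]
 [0.5431 0.4156]
 [0.507  0.3888]] [0.50388391 0.43027841] l 0.0703666921105178 0.07039121332800687 w 0.04957926439844852 0.044968675730788145
g2 1 110.78 [ 0.477   0.4619  0.0594  2.1731 -0.0469  2.7989]
g2 -1 0.49 [0.5038 0.4303 0.0595 2.2202 0.0046 0.0073]
g4 1 102.13 [ 0.4777  0.4529  0.0573  2.1534 -0.2222  2.6333]
g4 -1 1.44 [ 0.5035  0.4276  0.0573  2.2    -0.1163 -0.0489]
g5 1 107.16 [ 0.4804  0.4538  0.0969  2.1861 -0.1997  2.7379]
g5 -1 0.14 [ 0.5067  0.4246  0.0969  2.2285 -0.1216 -0.0154]
```

Emit:
arm_command:
  targets:
    - {"gripper": 1, "dx": 0.0055, "dy": 0, "dz": 0, "yaw": 0}
    - {"gripper": 1, "dx": 0.0055, "dy": 0, "dz": 0.02, "yaw": 0}
    - {"gripper": 1, "dx": 0.0055, "dy": 0, "dz": 0.03, "yaw": 0}
    - {"gripper": 1, "dx": 0.0055, "dy": 0, "dz": 0.035, "yaw": 0}
    - {"gripper": 1, "dx": 0.0055, "dy": 0, "dz": 0.037, "yaw": 0}
    - {"gripper": 1, "dx": 0.0055, "dy": 0, "dz": 0.037, "yaw": 0}

```text
time: 15.65
position: [0.4979, 0.4381, 0.0666]
tool_rot: [0.43, 0.903, 0.0, 0.0]
wrist_force: [-0.2, -0.4, -0.6]
opening: 0.0509
gripper_force: 62.5
```

Emit:
arm_command:
  targets:
    - {"gripper": 1, "dx": 0, "dy": 0, "dz": 0.001, "yaw": 0}
    - {"gripper": 1, "dx": 0, "dy": 0, "dz": 0.001, "yaw": 0}

```text
time: 15.9
position: [0.4978, 0.438, 0.0656]
tool_rot: [0.43, 0.903, 0.0, 0.0]
wrist_force: [0.1, -0.0, -1.9]
opening: 0.0509
gripper_force: 62.5
```

Emit:
arm_command:
  targets:
    - {"gripper": 1, "dx": 0, "dy": 0, "dz": 0.001, "yaw": 0}
    - {"gripper": 1, "dx": 0, "dy": 0, "dz": 0.001, "yaw": 0}

```text
time: 16.15
position: [0.4979, 0.4381, 0.0649]
tool_rot: [0.43, 0.903, 0.0, 0.0]
wrist_force: [-1.2, -1.4, 3.7]
opening: 0.0509
gripper_force: 63.0
```

Emit:
arm_command:
  targets:
    - {"gripper": 0.38, "dx": 0, "dy": 0, "dz": 0, "yaw": 0}
    - {"gripper": 0.34, "dx": 0, "dy": 0, "dz": 0, "yaw": 0}
    - {"gripper": 0.28, "dx": 0, "dy": 0, "dz": 0, "yaw": 0}
    - {"gripper": 0.1, "dx": 0, "dy": 0, "dz": 0, "yaw": 0}
    - {"gripper": 0, "dx": 0, "dy": 0, "dz": 0, "yaw": 0}
    - {"gripper": 0, "dx": 0, "dy": 0, "dz": 0, "yaw": 0}
    - {"gripper": 0, "dx": 0, "dy": 0, "dz": -0.04, "yaw": 0}
    - {"gripper": 0, "dx": 0, "dy": 0, "dz": -0.1, "yaw": 0}
    - {"gripper": 0, "dx": 0, "dy": 0, "dz": -0.14, "yaw": 0}
    - {"gripper": 0, "dx": 0, "dy": 0, "dz": -0.14, "yaw": 0}

```text
time: 17.4
position: [0.4992, 0.439, 0.2089]
tool_rot: [0.43, 0.903, 0.004, 0.002]
wrist_force: [0.1, -0.3, -0.1]
opening: 0.0854
gripper_force: 0.0
```

```bash
python3 - <<'E'
from h import *
st()
im=grab_frame('scene');cv2.imwrite('pics/g6.png',cv2.resize(im[115:215,380:500],None,fx=6,fy=6,interpolation=2))
E
```

```text
t 17.4 p [0.4992 0.439  0.2089] x [-0.63   0.776 -0.001] y [0.776 0.63  0.008] z [ 0.007  0.005 -1.   ] open 0.0853910458236832 gf 0.0 F [ 0.1 -0.3 -0.1]
```

View pics/g6.png

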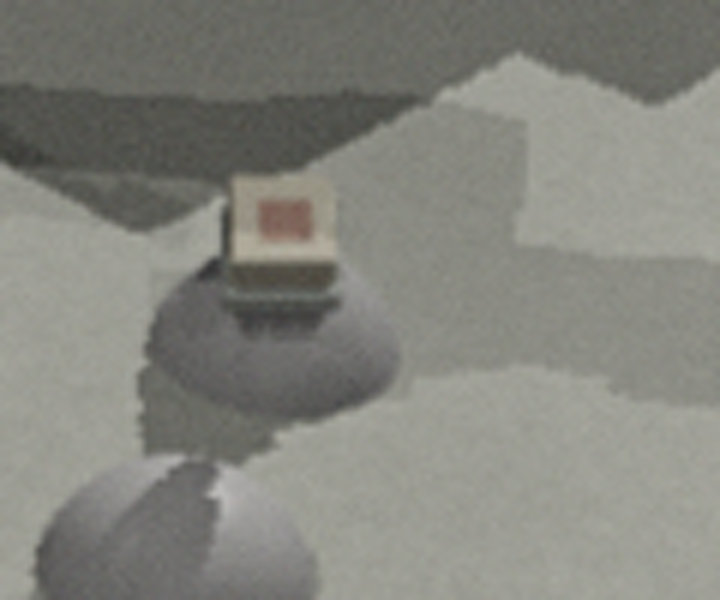

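Block 1 now sits level on its dome (face rows 177–262, as when held level). Now block 2, localising it by its wax face in the scene camera.

```bash
cat >> h.py <<'E'
def wax(xy,z,cam='scene',yaw=None,L=.071,W=.048,save=None):
    im=cv2.GaussianBlur(grab_frame(cam),(0,0),.6).astype(int); u=pix([*xy,z],cam)[0]
    b,g,r=im[...,0],im[...,1],im[...,2]
    yy,xx=np.mgrid[:480,:640]; roi=np.hypot(xx-u[0],yy-u[1])<24
    v=r[roi&(r-b>15)]; th=np.percentile(v,75)*.8
    m=(roi&(r-b>12)&(r>th)).astype(np.uint8); m=cv2.morphologyEx(m,2,np.ones((2,2),np.uint8))
    n,l,s,_=cv2.connectedComponentsWithStats(m); k=1+np.argmax(s[1:,4]); c=big(l==k).astype(float)
    S=(c@D.T).max(0); M=np.array([[x,y,z] for x in(-L/2,L/2) for y in(-W/2,W/2)])
    f=lambda p:(pix(put(M,[p[0],p[1],p[2]]),cam)@D.T).max(0)-S-.3
    rs=[least_squares(f,[*xy,a],loss='soft_l1') for a in (np.arange(0,3,.3) if yaw is None else [yaw])]
    q=min(rs,key=lambda q:q.cost); return q.x.round(4),np.sqrt(np.mean(f(q.x)**2)).round(2),s[k,4]
E
python3 - <<'E'
from h import *
print('b2',wax([.46,-.334],.026),wax([.457,-.332],.026,'top'))
print('b1',wax([.502,.433],.071),wax([.502,.433],.071,yaw=2.25))
go([.46,-.334,.15],-71)
E
```

```text
b2 (array([ 0.4622, -0.3329,  0.2522]), np.float64(2.91), np.int32(529)) (array([ 0.4555, -0.336 ,  0.37  ]), np.float64(2.42), np.int32(435))
b1 (array([0.5043, 0.4309, 2.2451]), np.float64(0.97), np.int32(233)) (array([0.5041, 0.4312, 2.2451]), np.float64(0.97), np.int32(242))
t 17.65 p [0.4971 0.4375 0.2025] x [-0.63   0.776  0.   ] y [ 0.776  0.63  -0.003] z [-0.003 -0.002 -1.   ] open 0.08544504777832652 gf 0.0 F [ 0.4  0.1 -0.4]
-> d [-575.6 -514.9   54. ] mm yaw -69.9 q [ 0.61  0.63  1.16  0.    1.35 -0.08]
```

Emit:
arm_command:
  targets:
    - {"gripper": 0, "dx": -0.576, "dy": -0.515, "dz": 0, "yaw": -70}
    - {"gripper": 0, "dx": -0.576, "dy": -0.515, "dz": 0, "yaw": -70}
    - {"gripper": 0, "dx": -0.576, "dy": -0.515, "dz": 0, "yaw": -70}
    - {"gripper": 0, "dx": -0.576, "dy": -0.515, "dz": 0, "yaw": -70}
    - {"gripper": 0, "dx": -0.576, "dy": -0.515, "dz": 0, "yaw": -70}
    - {"gripper": 0, "dx": -0.576, "dy": -0.515, "dz": 0, "yaw": -70}
    - {"gripper": 0, "dx": -0.576, "dy": -0.515, "dz": 0, "yaw": -70}
    - {"gripper": 0, "dx": -0.576, "dy": -0.515, "dz": 0, "yaw": -70}
    - {"gripper": 0, "dx": -0.576, "dy": -0.515, "dz": 0, "yaw": -70}
    - {"gripper": 0, "dx": -0.576, "dy": -0.515, "dz": 0, "yaw": -70}

```text
time: 18.9
position: [0.4692, -0.161, 0.2035]
tool_rot: [-0.166, 0.986, 0.001, -0.001]
wrist_force: [1.2, 0.3, 0.0]
opening: 0.0857
gripper_force: 0.0
```

```bash
python3 -c "
from h import *
go([.459,-.334,.1],-71)"
```

```text
t 18.9 p [ 0.4692 -0.161   0.2035] x [-0.945 -0.327  0.001] y [-0.327  0.945  0.001] z [-0.001  0.001 -1.   ] open 0.08565507410173011 gf 0.0 F [1.2 0.3 0. ]
-> d [  66.1 -160.3  103.3] mm yaw 0.1 q [-0.49  0.33  1.67  0.    1.15 -2.39]
```

Emit:
arm_command:
  targets:
    - {"gripper": 0, "dx": 0.063, "dy": -0.151, "dz": 0.1, "yaw": 0}
    - {"gripper": 0, "dx": 0.063, "dy": -0.151, "dz": 0.1, "yaw": 0}
    - {"gripper": 0, "dx": 0.063, "dy": -0.151, "dz": 0.1, "yaw": 0}
    - {"gripper": 0, "dx": 0.063, "dy": -0.151, "dz": 0.1, "yaw": 0}
    - {"gripper": 0, "dx": 0.063, "dy": -0.151, "dz": 0.1, "yaw": 0}
    - {"gripper": 0, "dx": 0.063, "dy": -0.151, "dz": 0.1, "yaw": 0}

```text
time: 19.65
position: [0.4602, -0.3214, 0.105]
tool_rot: [-0.166, 0.986, -0.0, 0.0]
wrist_force: [-0.4, 0.4, 0.9]
opening: 0.0856
gripper_force: 0.0
```

```bash
python3 -c "
from h import *
go([.459,-.334,.0165],-71)"
```

```text
t 19.65 p [ 0.4602 -0.3214  0.105 ] x [-0.945 -0.328 -0.   ] y [-0.328  0.945 -0.   ] z [ 0.001 -0.    -1.   ] open 0.085573217048146 gf 0.0 F [-0.4  0.4  0.9]
-> d [  5.3 -11.5  88.5] mm yaw 0.2 q [-0.75  0.55  1.61  0.    0.98 -2.65]
```

Emit:
arm_command:
  targets:
    - {"gripper": 0, "dx": 0.005, "dy": -0.0115, "dz": 0.02, "yaw": 0}
    - {"gripper": 0, "dx": 0.005, "dy": -0.0115, "dz": 0.06, "yaw": 0}
    - {"gripper": 0, "dx": 0.005, "dy": -0.0115, "dz": 0.088, "yaw": 0}
    - {"gripper": 0, "dx": 0.005, "dy": -0.0115, "dz": 0.088, "yaw": 0}
    - {"gripper": 0.3, "dx": 0.005, "dy": -0.0115, "dz": 0.088, "yaw": 0}
    - {"gripper": 1, "dx": 0.005, "dy": -0.0115, "dz": 0.088, "yaw": 0}
    - {"gripper": 1, "dx": 0.005, "dy": -0.0115, "dz": 0.088, "yaw": 0}
    - {"gripper": 1, "dx": 0.005, "dy": -0.0115, "dz": 0.088, "yaw": 0}
    - {"gripper": 1, "dx": 0.005, "dy": -0.0115, "dz": 0.088, "yaw": 0}
    - {"gripper": 1, "dx": 0.005, "dy": -0.0115, "dz": 0.088, "yaw": 0}

```text
time: 20.9
position: [0.4596, -0.3357, 0.0179]
tool_rot: [-0.166, 0.986, -0.001, 0.001]
wrist_force: [-0.6, 0.8, 6.5]
opening: 0.0511
gripper_force: 64.3
```

Emit:
arm_command:
  targets:
    - {"gripper": 1, "dx": 0, "dy": 0, "dz": -0.04, "yaw": 0}
    - {"gripper": 1, "dx": 0, "dy": 0, "dz": -0.1, "yaw": 0}
    - {"gripper": 1, "dx": 0, "dy": 0, "dz": -0.15, "yaw": 0}
    - {"gripper": 1, "dx": 0, "dy": 0, "dz": -0.18, "yaw": 0}
    - {"gripper": 1, "dx": -0.007, "dy": 0.04, "dz": -0.18, "yaw": 5}
    - {"gripper": 1, "dx": -0.016, "dy": 0.09, "dz": -0.18, "yaw": 12}
    - {"gripper": 1, "dx": -0.026, "dy": 0.14, "dz": -0.18, "yaw": 20}
    - {"gripper": 1, "dx": -0.035, "dy": 0.19, "dz": -0.18, "yaw": 28}
    - {"gripper": 1, "dx": -0.044, "dy": 0.24, "dz": -0.18, "yaw": 32}
    - {"gripper": 1, "dx": -0.05, "dy": 0.27, "dz": -0.18, "yaw": 32}

```text
time: 22.15
position: [0.4169, -0.0614, 0.1967]
tool_rot: [0.112, 0.994, 0.0, 0.0]
wrist_force: [0.1, 0.2, -1.7]
opening: 0.0508
gripper_force: 63.4
```

```bash
python3 -c "
from h import *
go([.364,.285,.15],45)"
```

```text
t 22.15 p [ 0.4169 -0.0614  0.1967] x [-0.975  0.223 -0.   ] y [0.223 0.975 0.   ] z [ 0.  0. -1.] open 0.050758302951081635 gf 63.40821146965027 F [ 0.1  0.2 -1.7]
-> d [128.9 325.8  46.8] mm yaw 32.1 q [-0.33  0.21  1.86  0.    1.07 -1.67]
```

Emit:
arm_command:
  targets:
    - {"gripper": 1, "dx": 0.018, "dy": 0.045, "dz": 0, "yaw": 5}
    - {"gripper": 1, "dx": 0.036, "dy": 0.09, "dz": 0, "yaw": 10}
    - {"gripper": 1, "dx": 0.054, "dy": 0.136, "dz": 0, "yaw": 15}
    - {"gripper": 1, "dx": 0.072, "dy": 0.182, "dz": 0, "yaw": 20}
    - {"gripper": 1, "dx": 0.09, "dy": 0.227, "dz": 0.01, "yaw": 25}
    - {"gripper": 1, "dx": 0.108, "dy": 0.272, "dz": 0.02, "yaw": 30}
    - {"gripper": 1, "dx": 0.12, "dy": 0.305, "dz": 0.04, "yaw": 32}
    - {"gripper": 1, "dx": 0.129, "dy": 0.325, "dz": 0.05, "yaw": 32}
    - {"gripper": 1, "dx": 0.129, "dy": 0.325, "dz": 0.06, "yaw": 32}
    - {"gripper": 1, "dx": 0.129, "dy": 0.325, "dz": 0.06, "yaw": 32}

```text
time: 23.4
position: [0.3644, 0.2814, 0.1359]
tool_rot: [0.382, 0.924, -0.001, -0.0]
wrist_force: [-0.7, -0.3, -1.1]
opening: 0.0505
gripper_force: 63.4
```

```bash
python3 - <<'E'
from h import *
s,R=st(); p=s['position']; z=p[2]-.0179+.026
w=wax(p[:2],z,yaw=np.radians(135)); print(w)
d=np.r_[[.366,.2836]-w[0][:2],0]; print('shift tool',(R.T@d*1000).round(1),'dz',p[2]-.0629, 'tcp-relative',R.T@np.r_[w[0][:2]-p[:2],0])
im=grab_frame('scene');u=pix([*p[:2],z],'scene')[0].astype(int);x,y=u[0]-60,u[1]-40;print(x,y)
cv2.imwrite('pics/g7.png',cv2.resize(im[y:y+100,x:x+120],None,fx=6,fy=6,interpolation=2))
E
```

```text
t 23.4 p [0.3644 0.2814 0.1359] x [-0.708  0.706  0.   ] y [ 0.706  0.708 -0.002] z [-0.001 -0.001 -1.   ] open 0.05051479665025918 gf 63.379082679748535 F [-0.7 -0.3 -1.1]
(array([0.3655, 0.2804, 2.3678]), np.float64(2.25), np.int32(159))
shift tool [ 1.9  2.6 -0. ] dz 0.07296695283336106 tcp-relative [-1.49523900e-03  1.26253864e-04 -5.16894591e-07]
292 86
```

View pics/g7.png

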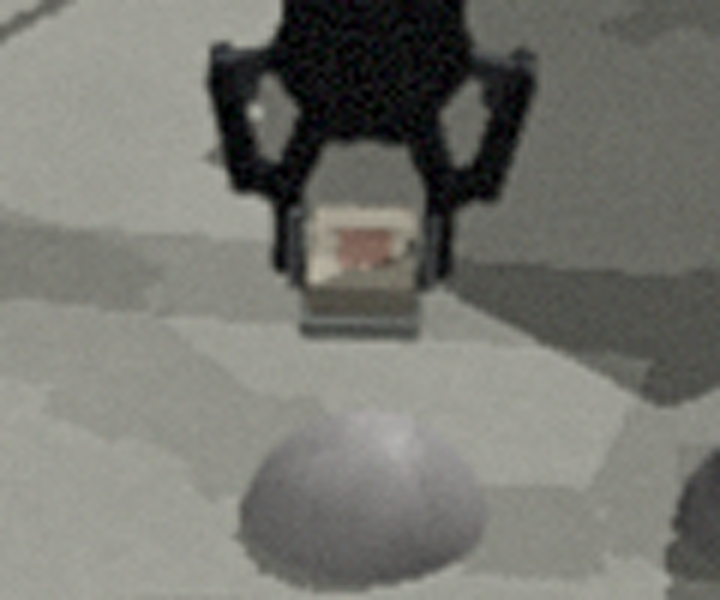

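```bash
cat >> h.py <<'E'
def corners(a,o,z,yaw,k=6):
    g=np.array(a)/k-.42+np.array(o); L,W=.071,.048
    q=np.array([[L/2,W/2,.013],[L/2,-W/2,.013],[-L/2,-W/2,.013],[-L/2,W/2,.013]])
    r=least_squares(lambda p:np.r_[(pix(q@Rn.from_euler('ZYX',p[3:]).as_matrix().T+p[:3],'scene')-g).ravel(),(p[2]-z)*500,(p[3]-yaw)*10,p[5]*5],[*world(g.mean(0),z+.013,'scene')[0][:2],z,yaw,0,0])
    return r.cost.round(2),r.x.round(4)
E
python3 - <<'E'
from h import *
print(corners([[308,207],[423,208],[415,292],[305,285]],[292,86],.131,np.radians(135)))
print('b1',corners([[233,177],[336,178],[335,262],[230,263]],[380,115],.058,2.25))
E
```

```text
(np.float64(0.47), array([3.6600e-01, 2.7910e-01, 1.3100e-01, 2.3506e+00, 3.4000e-03,
       1.5000e-03]))
b1 (np.float64(0.76), array([ 0.5001,  0.4332,  0.0579,  2.2525, -0.0083, -0.0907]))
```

```bash
python3 - <<'E'
from h import *
import h
src=None
im=sum(grab_frame('scene').astype(float) for _ in range(6))/6
im=im[130:175,405:450].astype(np.uint8); cv2.imwrite('pics/b1.png',cv2.resize(im,(800,600)[1:]*2 if 0 else (600,600),interpolation=3))
a=[[233,177],[336,178],[335,262],[230,263]]
g=np.array(a)/6-.42+np.array([380,115]); L,W=.071,.048
q=np.array([[L/2,W/2,.013],[L/2,-W/2,.013],[-L/2,-W/2,.013],[-L/2,W/2,.013]])
r=least_squares(lambda p:np.r_[(pix(q@Rn.from_euler('ZYX',p[3:]).as_matrix().T+p[:3],'scene')-g).ravel(),(p[2]-.058)*500],[.5,.43,.058,2.25,0,0]);print(r.x.round(4),r.cost)
E
```

```text
[ 0.5002  0.4333  0.0579  2.2508 -0.0084 -0.1022] 0.6477260710295976
```

View pics/b1.png

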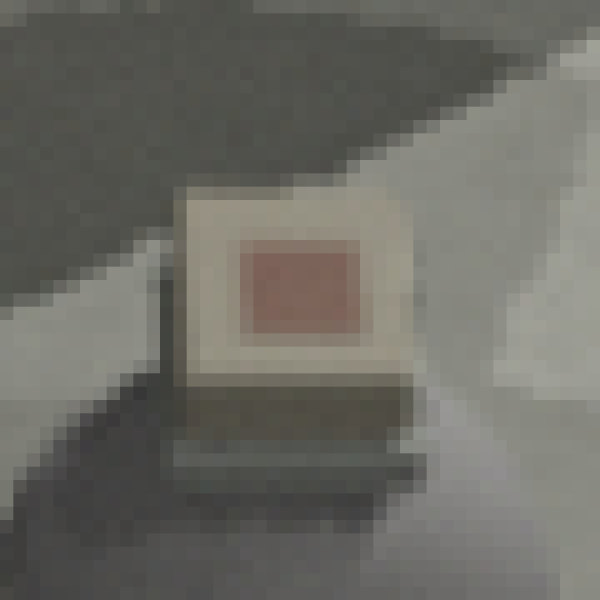

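```bash
python3 - <<'E'
from h import *
k=600/45
g=np.array([[182,187],[408,190],[414,383],[182,380],[165,490],[425,488],[165,462],[425,456]])/k-.5+[405,130]
L,W=.0355,.024
for f in(1,0):
  q=np.array([[L,W,.013],[L,-W,.013],[-L,-W,.013],[-L,W,.013],[-.0375,.026,-.013],[-.0375,-.026,-.013],[-.0375,.026,-.007],[-.0375,-.026,-.007]])
  wt=np.array([1]*4+[f*.7]*2+[f*.3]*2)[:,None]
  r=least_squares(lambda p:np.r_[((pix(q@Rn.from_euler('ZYX',p[3:]).as_matrix().T+p[:3],'scene')-g)*wt).ravel(),(p[2]-.058)*500],[.5,.43,.058,2.25,0,0]);print(r.x.round(4),r.cost.round(2),r.fun[:16].reshape(-1,2).round(1).tolist())
E
```

```text
[ 0.4982  0.4353  0.0578  2.2767 -0.0149 -0.0872] 1.07 [[-0.5, 0.0], [0.5, -0.2], [0.8, -0.3], [-0.6, -0.2], [-0.4, 0.2], [0.0, 0.4], [-0.1, 0.1], [0.1, 0.3]]
[ 0.4984  0.4345  0.0579  2.2749 -0.0213 -0.0697] 0.73 [[-0.5, -0.0], [0.5, 0.0], [0.7, 0.1], [-0.7, -0.1], [-0.0, 0.0], [-0.0, 0.0], [-0.0, 0.0], [-0.0, 0.0]]
```

```bash
python3 - <<'E'
from h import *
for d in([.501,.4316],[.5044,.4344],[.4985,.435]):
    h=pix(put(dome,[*d,0]),'scene'); print(d,'L',h[:,0].min().round(1),'R',h[:,0].max().round(1),'B',h[:,1].max().round(1),'face',pix([*d,.071],'scene').round(1))
# observed extents now from saturation-free diff: use tip_of
grab_frame('scene')
for x in tip_of('dome0_top','scene'): print(x['score'],np.round(x['pixel'],1),world(x['pixel'],.045,'scene').round(4))
print(pix([.501,.4316,.045],'scene'))
E
```

```text
[0.501, 0.4316] L 402.2 R 444.6 B 185.6 face [[427.1 151.4]]
[0.5044, 0.4344] L 403.8 R 446.2 B 185.8 face [[428.8 151.5]]
[0.4985, 0.435] L 402.3 R 444.6 B 184.7 face [[427.2 150.6]]
0.62 [410.6 197. ] [[0.5843 0.2746 0.045 ]]
[[425.65793426 159.64434372]]
```

```bash
python3 - <<'E'
from h import *
s,R=st();p=s['position']
for d in([.3626,.2841],[.3666,.2871],[.365,.290]):
    h=pix(put(dome,[*d,0]),'scene'); f=pix([*d,p[2]-.0179+.026],'scene')[0]
    print(d,'L',h[:,0].min().round(1),'R',h[:,0].max().round(1),'B',h[:,1].max().round(1),'face',f.round(1))
    w0=world([352.0,126.9],p[2]+.0081,'scene')[0]; print((R.T@(np.r_[d,w0[2]]-w0)*1000).round(1))
print(fitdome(np.array([.365,.287]),('scene',)), fitdome(np.array([.582,.273]),('scene',)))
E
```

```text
t 23.9 p [0.3649 0.282  0.1365] x [-0.708  0.706 -0.   ] y [0.706 0.708 0.   ] z [ 0.  0. -1.] open 0.050834449339286054 gf 63.37920427322388 F [ 0.4 -0.9 -1.4]
[0.3626, 0.2841] L 329.8 R 371.2 B 184.0 face [352.5 125.4]
[7.7 1.2 0. ]
[0.3666, 0.2871] L 331.5 R 373.0 B 184.2 face [354.4 125.6]
[7.  6.1 0. ]
[0.365, 0.29] L 331.9 R 373.3 B 183.5 face [354.8 125. ]
[10.2  7.1  0. ]
{('scene',): (array([0.3659, 0.2832]), np.float64(-177.8))} {('scene',): (array([0.5811, 0.2746]), np.float64(-197.3))}
```

Emit:
arm_command:
  targets:
    - {"gripper": 1, "dx": 0.008, "dy": 0.006, "dz": 0, "yaw": 0}
    - {"gripper": 1, "dx": 0.008, "dy": 0.006, "dz": 0.03, "yaw": 0}
    - {"gripper": 1, "dx": 0.008, "dy": 0.006, "dz": 0.055, "yaw": 0}
    - {"gripper": 1, "dx": 0.008, "dy": 0.006, "dz": 0.066, "yaw": 0}
    - {"gripper": 1, "dx": 0.008, "dy": 0.006, "dz": 0.07, "yaw": 0}
    - {"gripper": 1, "dx": 0.008, "dy": 0.006, "dz": 0.0715, "yaw": 0}
    - {"gripper": 1, "dx": 0.008, "dy": 0.006, "dz": 0.0715, "yaw": 0}

```text
time: 24.88
position: [0.3637, 0.2923, 0.0654]
tool_rot: [0.382, 0.924, 0.0, 0.0]
wrist_force: [0.2, -0.3, -1.1]
opening: 0.0507
gripper_force: 63.4
```

Emit:
arm_command:
  targets:
    - {"gripper": 1, "dx": 0, "dy": 0, "dz": 0.001, "yaw": 0}
    - {"gripper": 1, "dx": 0, "dy": 0, "dz": 0.001, "yaw": 0}

```text
time: 25.12
position: [0.3635, 0.2921, 0.0641]
tool_rot: [0.382, 0.924, 0.0, 0.0]
wrist_force: [0.0, -0.5, -1.2]
opening: 0.0506
gripper_force: 63.4
```

Emit:
arm_command:
  targets:
    - {"gripper": 1, "dx": 0, "dy": 0, "dz": 0.001, "yaw": 0}
    - {"gripper": 1, "dx": 0, "dy": 0, "dz": 0.001, "yaw": 0}

```text
time: 25.38
position: [0.3634, 0.2921, 0.0629]
tool_rot: [0.382, 0.924, 0.0, 0.0]
wrist_force: [-0.7, -0.7, -1.2]
opening: 0.0507
gripper_force: 63.4
```

Emit:
arm_command:
  targets:
    - {"gripper": 1, "dx": 0, "dy": 0, "dz": 0.0005, "yaw": 0}
    - {"gripper": 1, "dx": 0, "dy": 0, "dz": 0.0005, "yaw": 0}

```text
time: 25.62
position: [0.3635, 0.2921, 0.0628]
tool_rot: [0.382, 0.924, 0.0, 0.0]
wrist_force: [-1.8, -1.6, 5.0]
opening: 0.0506
gripper_force: 64.2
```

Emit:
arm_command:
  targets:
    - {"gripper": 0.38, "dx": 0, "dy": 0, "dz": 0, "yaw": 0}
    - {"gripper": 0.34, "dx": 0, "dy": 0, "dz": 0, "yaw": 0}
    - {"gripper": 0.28, "dx": 0, "dy": 0, "dz": 0, "yaw": 0}
    - {"gripper": 0.1, "dx": 0, "dy": 0, "dz": 0, "yaw": 0}
    - {"gripper": 0, "dx": 0, "dy": 0, "dz": 0, "yaw": 0}
    - {"gripper": 0, "dx": 0, "dy": 0, "dz": 0, "yaw": 0}
    - {"gripper": 0, "dx": 0, "dy": 0, "dz": -0.04, "yaw": 0}
    - {"gripper": 0, "dx": 0, "dy": 0, "dz": -0.1, "yaw": 0}
    - {"gripper": 0, "dx": 0, "dy": 0, "dz": -0.16, "yaw": 0}
    - {"gripper": 0, "dx": 0, "dy": 0, "dz": -0.18, "yaw": 0}

```text
time: 26.88
position: [0.3644, 0.2927, 0.2462]
tool_rot: [0.382, 0.924, 0.003, 0.002]
wrist_force: [0.4, -0.1, -0.9]
opening: 0.085
gripper_force: 0.0
```

```bash
python3 - <<'E'
from h import *
go([.502,.436,.2],38.9)
im=sum(grab_frame('scene').astype(float) for _ in range(5))/5
a=im[130:180,330:380]; b=im[125:175,403:453]
out=np.hstack([cv2.resize(x.astype(np.uint8),(400,400),interpolation=3) for x in(a,b)])
cv2.imwrite('pics/bb.png',out)
E
```

```text
t 26.875 p [0.3644 0.2927 0.2462] x [-0.708  0.706 -0.002] y [0.706 0.708 0.007] z [ 0.006  0.003 -1.   ] open 0.08501476226797809 gf 0.0 F [ 0.4 -0.1 -0.9]
-> d [  3.9 198.3  47.5] mm yaw 6.2 q [ 0.51  0.23  1.68  0.    1.23 -0.27]
```

View pics/bb.png

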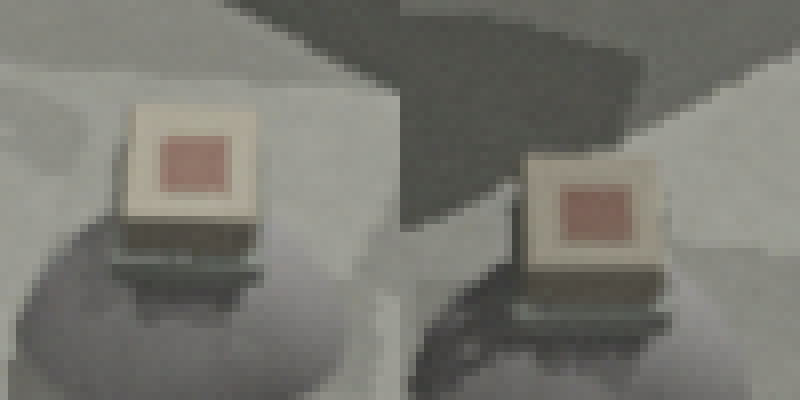

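```bash
python3 - <<'E'
from h import *
L,W=.0355,.024
q=np.array([[L,W,.013],[L,-W,.013],[-L,-W,.013],[-L,W,.013],[-.0375,.026,-.013],[-.0375,-.026,-.013]])
for n,a,o,y,c in(('C',[[130,103],[260,105],[255,215],[122,215],[112,284],[262,284]],[330,130],2.356,(.365,.287)),('B',[[123,153],[263,156],[265,266],[121,266],[110,331],[270,330]],[403,125],2.25,(.5,.434))):
    g=np.array(a)/8-.5+o
    for wb in(0,.5):
        wt=np.array([1,1,1,1,wb,wb])[:,None]
        r=least_squares(lambda p:np.r_[((pix(q@Rn.from_euler('ZYX',p[3:]).as_matrix().T+p[:3],'scene')-g)*wt).ravel(),(p[2]-.058)*500],[*c,.058,y,0,0])
        print(n,r.x.round(4),r.cost.round(2),'tilt deg',np.degrees(r.x[4:]).round(1),r.fun[:12].round(1))
E
```

```text
C [ 0.3636  0.2914  0.0578  2.3492  0.0027 -0.0362] 0.95 tilt deg [ 0.2 -2.1] [-0.6  0.1  0.6 -0.1  0.8  0.1 -0.8 -0.1 -0.  -0.   0.   0. ]
C [ 0.3635  0.2914  0.0578  2.3486  0.0029 -0.0366] 0.99 tilt deg [ 0.2 -2.1] [-0.6  0.   0.6 -0.1  0.7  0.1 -0.8 -0.1 -0.1 -0.   0.2  0.1]
B [ 4.9830e-01  4.3440e-01  5.7900e-02  2.2623e+00  1.2000e-03 -8.2900e-02] 0.24 tilt deg [ 0.1 -4.8] [-0.3  0.1  0.2 -0.1  0.4  0.1 -0.4 -0.2 -0.   0.  -0.   0. ]
B [ 0.4982  0.4348  0.0579  2.2626  0.0047 -0.0894] 0.37 tilt deg [ 0.3 -5.1] [-0.2  0.1  0.2 -0.2  0.4 -0.  -0.3 -0.2 -0.1  0.2 -0.1  0.4]
```

Block on the near dome is level; the other leans ~5°, so I'll nudge it 4 mm sideways with one more regrip.

Emit:
arm_command:
  targets:
    - {"gripper": 0, "dx": 0, "dy": 0.05, "dz": 0, "yaw": 1}
    - {"gripper": 0, "dx": 0.001, "dy": 0.1, "dz": 0, "yaw": 3}
    - {"gripper": 0, "dx": 0.002, "dy": 0.15, "dz": 0, "yaw": 6}
    - {"gripper": 0, "dx": 0.004, "dy": 0.198, "dz": 0, "yaw": 6}
    - {"gripper": 0, "dx": 0.004, "dy": 0.198, "dz": 0.05, "yaw": 6}
    - {"gripper": 0, "dx": 0.004, "dy": 0.198, "dz": 0.05, "yaw": 6}

```text
time: 27.88
position: [0.4978, 0.4334, 0.1856]
tool_rot: [0.43, 0.903, -0.006, -0.003]
wrist_force: [0.0, -1.5, 0.1]
opening: 0.0857
gripper_force: 0.0
```

```bash
python3 -c "
from h import *
go([.498,.4375,.0645],39.6)"
```

```text
t 27.875 p [0.4978 0.4334 0.1856] x [-0.63   0.776  0.001] y [ 0.776  0.63  -0.013] z [-0.011 -0.008 -1.   ] open 0.08570102344843872 gf 0.0 F [ 0.  -1.5  0.1]
-> d [  3.    4.3 121. ] mm yaw -0.5 q [ 0.6   0.65  1.18 -0.    1.33 -0.08]
```

Emit:
arm_command:
  targets:
    - {"gripper": 0, "dx": 0.002, "dy": 0.002, "dz": 0.04, "yaw": 0}
    - {"gripper": 0, "dx": 0.002, "dy": 0.002, "dz": 0.07, "yaw": 0}
    - {"gripper": 0, "dx": 0.002, "dy": 0.002, "dz": 0.07, "yaw": 0}
    - {"gripper": 0, "dx": 0.002, "dy": 0.002, "dz": 0.07, "yaw": 0}

```text
time: 28.38
position: [0.5013, 0.4382, 0.1245]
tool_rot: [0.43, 0.903, 0.001, 0.001]
wrist_force: [0.8, 0.0, -0.9]
opening: 0.0857
gripper_force: 0.0
```

```bash
python3 -c "
from h import *
go([.498,.4375,.0645],39)"
```

```text
t 28.375 p [0.5013 0.4382 0.1245] x [-0.63   0.776 -0.   ] y [0.776 0.63  0.002] z [ 0.002  0.001 -1.   ] open 0.08569846069483117 gf 0.0 F [ 0.8  0.  -0.9]
-> d [ 1.6 -3.1 60. ] mm yaw 0.1 q [ 0.6   0.7   1.26  0.    1.18 -0.08]
```

Emit:
arm_command:
  targets:
    - {"gripper": 0, "dx": 0.0015, "dy": -0.003, "dz": 0.03, "yaw": 0}
    - {"gripper": 0, "dx": 0.0015, "dy": -0.003, "dz": 0.055, "yaw": 0}
    - {"gripper": 0, "dx": 0.0015, "dy": -0.003, "dz": 0.06, "yaw": 0}
    - {"gripper": 0.25, "dx": 0.0015, "dy": -0.003, "dz": 0.06, "yaw": 0}
    - {"gripper": 0.32, "dx": 0.0015, "dy": -0.003, "dz": 0.06, "yaw": 0}
    - {"gripper": 0.36, "dx": 0.0015, "dy": -0.003, "dz": 0.06, "yaw": 0}
    - {"gripper": 0.4, "dx": 0.0015, "dy": -0.003, "dz": 0.06, "yaw": 0}
    - {"gripper": 1, "dx": 0.0015, "dy": -0.003, "dz": 0.06, "yaw": 0}
    - {"gripper": 1, "dx": 0.0015, "dy": -0.003, "dz": 0.06, "yaw": 0}
    - {"gripper": 1, "dx": 0.0015, "dy": -0.003, "dz": 0.06, "yaw": 0}

```text
time: 29.62
position: [0.4978, 0.4374, 0.0638]
tool_rot: [0.43, 0.903, 0.001, 0.0]
wrist_force: [-1.3, -0.9, 7.5]
opening: 0.0511
gripper_force: 61.0
```

Emit:
arm_command:
  targets:
    - {"gripper": 1, "dx": 0, "dy": 0, "dz": -0.01, "yaw": 0}
    - {"gripper": 1, "dx": 0, "dy": 0.0045, "dz": -0.01, "yaw": 0}
    - {"gripper": 1, "dx": 0, "dy": 0.0045, "dz": -0.005, "yaw": 0}
    - {"gripper": 1, "dx": 0, "dy": 0.0045, "dz": -0.002, "yaw": 0}
    - {"gripper": 1, "dx": 0, "dy": 0.0045, "dz": -0.001, "yaw": 0}
    - {"gripper": 1, "dx": 0, "dy": 0.0045, "dz": -0.001, "yaw": 0}

```text
time: 30.38
position: [0.5006, 0.4398, 0.064]
tool_rot: [0.43, 0.903, -0.0, -0.0]
wrist_force: [-4.2, -2.4, 6.7]
opening: 0.0509
gripper_force: 63.3
```

Emit:
arm_command:
  targets:
    - {"gripper": 1, "dx": 0, "dy": 0, "dz": -0.0005, "yaw": 0}
    - {"gripper": 0.38, "dx": 0, "dy": 0, "dz": -0.0005, "yaw": 0}
    - {"gripper": 0.34, "dx": 0, "dy": 0, "dz": -0.0005, "yaw": 0}
    - {"gripper": 0.28, "dx": 0, "dy": 0, "dz": -0.0005, "yaw": 0}
    - {"gripper": 0.1, "dx": 0, "dy": 0, "dz": -0.0005, "yaw": 0}
    - {"gripper": 0, "dx": 0, "dy": 0, "dz": -0.0005, "yaw": 0}
    - {"gripper": 0, "dx": 0, "dy": 0, "dz": -0.0005, "yaw": 0}
    - {"gripper": 0, "dx": 0, "dy": 0, "dz": -0.04, "yaw": 0}
    - {"gripper": 0, "dx": 0, "dy": 0, "dz": -0.1, "yaw": 0}
    - {"gripper": 0, "dx": 0, "dy": 0, "dz": -0.14, "yaw": 0}

```text
time: 31.62
position: [0.5013, 0.4403, 0.2065]
tool_rot: [0.43, 0.903, 0.001, 0.001]
wrist_force: [0.6, 0.0, -0.8]
opening: 0.0853
gripper_force: 0.0
```

```bash
python3 - <<'E'
from h import *
for c in('top','scene'):
    grab_frame(c)
    for d in regions_of('block0',c): 
        print('blk',c,round(d['score'],2),np.round(d['box']),d['pixels'].sum())
print('B wax',wax([.502,.436],.071,yaw=2.25))
# scraper pose: rib top at .099, foot; chips at top z .062
m={c:near('scraper',c,[.6,.1],.07,.08) for c in('top','scene')}
M=np.r_[box(.120,.036,0,.020),box(.092,.022,.02,.049)]
for cs in(('top','scene'),('top',),('scene',)): print('scr',fitbox(M,m,[.6,.1],z=.05,cams=cs))
for cam in('top','scene'):
    for d in regions_of('chip0',cam): print('chip',cam,round(d['score'],2),world(d['box'][:2],.056,cam)[0].round(3)[:2])
go([.6,.1,.2],90)
im=sum(grab_frame('scene').astype(float) for _ in range(5))/5
np.save('sc.npy',im)
# label patch + wax corners automatically
b=im[125:175,403:453]; rb=b[...,2]-b[...,0]
lab=(rb>30).astype(np.uint8); c=big(lab); print('label rect',cv2.minAreaRect(c.astype(np.float32)), cv2.boundingRect(c))
a=im[130:180,330:380]; c=big((a[...,2]-a[...,0]>30)); print('label C',cv2.minAreaRect(c.astype(np.float32)))
E
```

```text
blk top 0.92 [197. 319.  31.  31.] 651
blk top 0.6 [144. 265.  32.  30.] 583
blk scene 0.91 [429. 157.  21.  22.] 442
blk scene 0.64 [356. 155.  23.  21.] 414
B wax (array([0.5075, 0.4357, 2.2418]), np.float64(1.09), np.int32(235))
scr (array([0.56557517, 0.07990668, 3.13691971]), np.float64(1.3471313842087136))
scr (array([0.56353407, 0.07872279, 0.00594911]), np.float64(1.4140986929102752))
scr (array([0.5667503 , 0.08018391, 3.12043902]), np.float64(1.0444551384088252))
chip top 0.66 [ 0.552 -0.061]
chip top 0.51 [ 0.537 -0.001]
chip top 0.46 [0.564 0.259]
chip top 0.45 [ 0.588 -0.   ]
chip scene 0.67 [ 0.559 -0.058]
chip scene 0.43 [0.597 0.01 ]
t 32.075 p [0.5004 0.4396 0.2017] x [-0.63   0.776  0.   ] y [ 0.776  0.63  -0.003] z [-0.002 -0.002 -1.   ] open 0.085345910494006 gf 0.0 F [-0.8 -0.7 -0.4]
-> d [-326.4 -136.8    2. ] mm yaw -50.9 q [ 0.61  0.64  1.15  0.    1.35 -0.08]
label rect ((26.5, 26.0), (6.0, 7.0), 90.0) (23, 23, 8, 7)
label C ((24.0, 20.0), (6.0, 8.0), 90.0)
```

Scraper has been knocked to about (0.566, 0.080), yaw≈0 — already in the first lane. Go and grip it.

Emit:
arm_command:
  targets:
    - {"gripper": 0, "dx": -0.31, "dy": -0.16, "dz": 0, "yaw": -51}
    - {"gripper": 0, "dx": -0.31, "dy": -0.16, "dz": 0, "yaw": -51}
    - {"gripper": 0, "dx": -0.31, "dy": -0.16, "dz": 0, "yaw": -51}
    - {"gripper": 0, "dx": -0.31, "dy": -0.16, "dz": 0, "yaw": -51}
    - {"gripper": 0, "dx": -0.31, "dy": -0.16, "dz": 0, "yaw": -51}
    - {"gripper": 0, "dx": -0.31, "dy": -0.16, "dz": 0, "yaw": -51}
    - {"gripper": 0, "dx": -0.31, "dy": -0.16, "dz": 0, "yaw": -51}
    - {"gripper": 0, "dx": -0.31, "dy": -0.16, "dz": 0, "yaw": -51}

```text
time: 33.33
position: [0.5719, 0.0989, 0.2033]
tool_rot: [-0.0, 1.0, 0.0, -0.0]
wrist_force: [0.5, 0.3, 0.2]
opening: 0.0852
gripper_force: 0.0
```

```bash
python3 -c "
from h import *
go([.566,.080,.087],90)"
```

```text
t 33.325 p [0.5719 0.0989 0.2033] x [-1.    -0.001  0.   ] y [-0.001  1.     0.001] z [-0.     0.001 -1.   ] open 0.08517781906711777 gf 0.0 F [0.5 0.3 0.2]
-> d [  5.9 -18.9 116.3] mm yaw 0.0 q [ 0.04  0.48  1.43  0.    1.23 -1.53]
```

Emit:
arm_command:
  targets:
    - {"gripper": 0, "dx": 0.005, "dy": -0.018, "dz": 0.03, "yaw": 0}
    - {"gripper": 0, "dx": 0.005, "dy": -0.018, "dz": 0.08, "yaw": 0}
    - {"gripper": 0, "dx": 0.005, "dy": -0.018, "dz": 0.105, "yaw": 0}
    - {"gripper": 0, "dx": 0.005, "dy": -0.018, "dz": 0.115, "yaw": 0}
    - {"gripper": 0, "dx": 0.005, "dy": -0.018, "dz": 0.115, "yaw": 0}
    - {"gripper": 0.4, "dx": 0.005, "dy": -0.018, "dz": 0.115, "yaw": 0}
    - {"gripper": 0.6, "dx": 0.005, "dy": -0.018, "dz": 0.115, "yaw": 0}
    - {"gripper": 1, "dx": 0.005, "dy": -0.018, "dz": 0.115, "yaw": 0}
    - {"gripper": 1, "dx": 0.005, "dy": -0.018, "dz": 0.115, "yaw": 0}
    - {"gripper": 1, "dx": 0.005, "dy": -0.018, "dz": 0.115, "yaw": 0}

```text
time: 34.58
position: [0.5674, 0.0804, 0.089]
tool_rot: [-0.001, 1.0, 0.0, 0.001]
wrist_force: [-0.4, -0.2, 5.6]
opening: 0.0209
gripper_force: 59.7
```

```bash
python3 - <<'E'
from h import *
st(); grab_frame('scene')
for c in ('scene',):
    m=near('scraper',c,[.566,.08],.07,.08)
    M=np.r_[box(.120,.036,0,.020),box(.092,.022,.02,.049)]
    if m is not None: print(fitbox(M,{c:m},[.566,.08],z=.05,cams=(c,)))
E
```

```text
t 34.575 p [0.5674 0.0804 0.089 ] x [-1.    -0.001 -0.001] y [-0.001  1.     0.   ] z [ 0.001  0.    -1.   ] open 0.020890317801786254 gf 59.65114653110504 F [-0.4 -0.2  5.6]
(array([ 0.56899839,  0.07925595, -0.0138885 ]), np.float64(2.6955968401384327))
```

Emit:
arm_command:
  targets:
    - {"gripper": 1, "dx": 0, "dy": -0.005, "dz": -0.001, "yaw": 0}
    - {"gripper": 1, "dx": 0, "dy": -0.017, "dz": -0.001, "yaw": 0}
    - {"gripper": 1, "dx": 0, "dy": -0.029, "dz": -0.001, "yaw": 0}
    - {"gripper": 1, "dx": 0, "dy": -0.041, "dz": -0.001, "yaw": 0}
    - {"gripper": 1, "dx": 0, "dy": -0.053, "dz": -0.001, "yaw": 0}
    - {"gripper": 1, "dx": 0, "dy": -0.065, "dz": -0.001, "yaw": 0}
    - {"gripper": 1, "dx": 0, "dy": -0.077, "dz": -0.001, "yaw": 0}
    - {"gripper": 1, "dx": 0, "dy": -0.089, "dz": -0.001, "yaw": 0}
    - {"gripper": 1, "dx": 0, "dy": -0.101, "dz": -0.001, "yaw": 0}
    - {"gripper": 1, "dx": 0, "dy": -0.113, "dz": -0.001, "yaw": 0}

```text
time: 35.92
position: [0.5672, -0.0333, 0.0893]
tool_rot: [-0.001, 1.0, 0.0, -0.0]
wrist_force: [0.2, -0.7, -2.2]
opening: 0.0209
gripper_force: 58.7
```

Emit:
arm_command:
  targets:
    - {"gripper": 1, "dx": 0, "dy": -0.01, "dz": 0, "yaw": 0}
    - {"gripper": 1, "dx": 0, "dy": -0.02, "dz": 0, "yaw": 0}
    - {"gripper": 1, "dx": 0, "dy": -0.03, "dz": 0, "yaw": 0}
    - {"gripper": 1, "dx": 0, "dy": -0.038, "dz": 0, "yaw": 0}
    - {"gripper": 1, "dx": 0, "dy": -0.046, "dz": 0, "yaw": 0}
    - {"gripper": 1, "dx": 0, "dy": -0.054, "dz": 0, "yaw": 0}
    - {"gripper": 1, "dx": 0, "dy": -0.062, "dz": 0, "yaw": 0}
    - {"gripper": 1, "dx": 0, "dy": -0.07, "dz": 0, "yaw": 0}
    - {"gripper": 1, "dx": 0, "dy": -0.074, "dz": 0, "yaw": 0}
    - {"gripper": 1, "dx": 0, "dy": -0.078, "dz": 0, "yaw": 0}

```text
time: 37.17
position: [0.5673, -0.1108, 0.0893]
tool_rot: [-0.001, 1.0, 0.0, 0.0]
wrist_force: [0.3, 0.7, -2.4]
opening: 0.0208
gripper_force: 58.7
```

```bash
cat > chips.py <<'E'
from h import *
s,R=st()
for cam in('top','scene'):
    im=grab_frame(cam)
    for n in('chip0','scraper'):
        for d in regions_of(n,cam): print(n,cam,round(d['score'],2),np.round(d['box']),d['pixels'].sum(),world(d['box'][:2],.056,cam)[0].round(3)[:2],world(d['box'][:2],.01,cam)[0].round(3)[:2])
E
python3 chips.py
```

```text
t 37.175 p [ 0.5673 -0.1108  0.0893] x [-1.    -0.001 -0.   ] y [-0.001  1.     0.   ] z [ 0.  0. -1.] open 0.020815272506067774 gf 58.729053139686584 F [ 0.3  0.7 -2.4]
chip0 top 0.4 [312. 205.  12.   9.] 72 [0.65  0.009] [0.664 0.01 ]
chip0 scene 0.6 [286. 289.  12.   8.] 79 [ 0.628 -0.14 ] [ 0.594 -0.119]
chip0 scene 0.59 [268. 288.  14.   9.] 121 [ 0.603 -0.164] [ 0.568 -0.143]
chip0 scene 0.52 [268. 273.   9.  16.] 75 [ 0.573 -0.142] [ 0.535 -0.12 ]
chip0 scene 0.4 [355. 261.  17.  13.] 134 [0.661 0.014] [0.63  0.047]
scraper scene 0.95 [281. 264.  50.  46.] 974 [ 0.567 -0.107] [ 0.53  -0.083]
scraper scene 0.34 [354. 153.  22.  22.] 407 [0.361 0.295] [0.309 0.347]
```

Emit:
arm_command:
  targets:
    - {"gripper": 1, "dx": 0, "dy": 0, "dz": -0.02, "yaw": 0}
    - {"gripper": 1, "dx": 0, "dy": 0, "dz": -0.045, "yaw": 0}
    - {"gripper": 1, "dx": -0.02, "dy": 0.04, "dz": -0.045, "yaw": 0}
    - {"gripper": 1, "dx": -0.04, "dy": 0.09, "dz": -0.045, "yaw": 0}
    - {"gripper": 1, "dx": -0.062, "dy": 0.14, "dz": -0.045, "yaw": 0}
    - {"gripper": 1, "dx": -0.062, "dy": 0.173, "dz": -0.045, "yaw": 0}
    - {"gripper": 1, "dx": -0.062, "dy": 0.173, "dz": -0.03, "yaw": 0}
    - {"gripper": 1, "dx": -0.062, "dy": 0.173, "dz": -0.01, "yaw": 0}
    - {"gripper": 1, "dx": -0.062, "dy": 0.173, "dz": -0.002, "yaw": 0}
    - {"gripper": 1, "dx": -0.062, "dy": 0.173, "dz": 0, "yaw": 0}

```text
time: 38.72
position: [0.629, 0.0619, 0.0891]
tool_rot: [-0.0, 1.0, 0.0, -0.0]
wrist_force: [0.1, -0.1, -3.0]
opening: 0.0212
gripper_force: 59.0
```

Emit:
arm_command:
  targets:
    - {"gripper": 1, "dx": 0, "dy": -0.01, "dz": 0, "yaw": 0}
    - {"gripper": 1, "dx": 0, "dy": -0.022, "dz": 0, "yaw": 0}
    - {"gripper": 1, "dx": 0, "dy": -0.034, "dz": 0, "yaw": 0}
    - {"gripper": 1, "dx": 0, "dy": -0.046, "dz": 0, "yaw": 0}
    - {"gripper": 1, "dx": 0, "dy": -0.058, "dz": 0, "yaw": 0}
    - {"gripper": 1, "dx": 0, "dy": -0.07, "dz": 0, "yaw": 0}
    - {"gripper": 1, "dx": 0, "dy": -0.082, "dz": 0, "yaw": 0}
    - {"gripper": 1, "dx": 0, "dy": -0.094, "dz": 0, "yaw": 0}
    - {"gripper": 1, "dx": 0, "dy": -0.106, "dz": 0, "yaw": 0}

```text
time: 39.85
position: [0.6292, -0.0443, 0.0893]
tool_rot: [-0.001, 1.0, 0.0, 0.0]
wrist_force: [-0.4, -0.5, -2.3]
opening: 0.021
gripper_force: 59.0
```

Emit:
arm_command:
  targets:
    - {"gripper": 1, "dx": 0, "dy": -0.01, "dz": 0, "yaw": 0}
    - {"gripper": 1, "dx": 0, "dy": -0.02, "dz": 0, "yaw": 0}
    - {"gripper": 1, "dx": 0, "dy": -0.03, "dz": 0, "yaw": 0}
    - {"gripper": 1, "dx": 0, "dy": -0.038, "dz": 0, "yaw": 0}
    - {"gripper": 1, "dx": 0, "dy": -0.046, "dz": 0, "yaw": 0}
    - {"gripper": 1, "dx": 0, "dy": -0.054, "dz": 0, "yaw": 0}
    - {"gripper": 1, "dx": 0, "dy": -0.06, "dz": 0, "yaw": 0}
    - {"gripper": 1, "dx": 0, "dy": -0.067, "dz": 0, "yaw": 0}
    - {"gripper": 1, "dx": 0, "dy": -0.067, "dz": 0, "yaw": 0}

```text
time: 40.98
position: [0.6293, -0.111, 0.0893]
tool_rot: [-0.0, 1.0, 0.0, 0.0]
wrist_force: [-0.8, -0.5, -2.7]
opening: 0.0208
gripper_force: 59.0
```

```bash
python3 chips.py
```

```text
t 40.975 p [ 0.6293 -0.111   0.0893] x [-1.    -0.001 -0.   ] y [-0.001  1.     0.   ] z [ 0.  0. -1.] open 0.02083229725564877 gf 59.041226506233215 F [-0.8 -0.5 -2.7]
chip0 scene 0.68 [286. 288.  13.  14.] 95 [ 0.628 -0.138] [ 0.594 -0.116]
chip0 scene 0.62 [268. 274.   7.  13.] 62 [ 0.573 -0.142] [ 0.536 -0.121]
chip0 scene 0.54 [298. 312.  15.  14.] 140 [ 0.687 -0.158] [ 0.658 -0.137]
chip0 scene 0.46 [268. 288.   8.   6.] 101 [ 0.603 -0.164] [ 0.568 -0.143]
scraper scene 0.59 [300. 282.  55.  49.] 982 [ 0.631 -0.108] [ 0.598 -0.084]
scraper scene 0.28 [410. 210.  40.  31.] 1164 [0.624 0.225] [0.59  0.272]
```

Emit:
arm_command:
  targets:
    - {"gripper": 1, "dx": 0, "dy": 0, "dz": -0.05, "yaw": 0}
    - {"gripper": 1, "dx": 0, "dy": 0.01, "dz": -0.09, "yaw": 4}
    - {"gripper": 1, "dx": 0.03, "dy": 0.035, "dz": -0.09, "yaw": 14}
    - {"gripper": 1, "dx": 0.06, "dy": 0.065, "dz": -0.09, "yaw": 24}
    - {"gripper": 1, "dx": 0.09, "dy": 0.095, "dz": -0.09, "yaw": 34}
    - {"gripper": 1, "dx": 0.12, "dy": 0.125, "dz": -0.09, "yaw": 44}
    - {"gripper": 1, "dx": 0.15, "dy": 0.155, "dz": -0.09, "yaw": 54}
    - {"gripper": 1, "dx": 0.18, "dy": 0.185, "dz": -0.09, "yaw": 64}
    - {"gripper": 1, "dx": 0.2, "dy": 0.205, "dz": -0.09, "yaw": 74}
    - {"gripper": 1, "dx": 0.209, "dy": 0.212, "dz": -0.09, "yaw": 83}

```text
time: 42.52
position: [0.4188, 0.1025, 0.1797]
tool_rot: [0.663, 0.748, 0.0, 0.0]
wrist_force: [-0.1, 0.6, -2.4]
opening: 0.0209
gripper_force: 59.4
```

```bash
python3 -c "
from h import *
go([.420,.1015,.08],-2.3)
m={}
for c in('top','scene'):
    grab_frame(c); m[c]=near('slot',c,[.42,.1],.01,.08)
    for d in tip_of('slot_floor',c)[:1]: print(c,world(d['pixel'],.005,c)[0])
"
```

```text
t 42.525 p [0.4188 0.1025 0.1797] x [-0.12   0.993  0.   ] y [0.993 0.12  0.   ] z [ 0.  0. -1.] open 0.020888604518901007 gf 59.38305974006653 F [-0.1  0.6 -2.4]
-> d [-1.1  1.1 99.7] mm yaw 9.2 q [ 0.06  0.24  1.87  0.    1.03 -0.06]
top [0.35835249 0.30058882 0.005     ]
scene [0.42491722 0.10439163 0.005     ]
```

Emit:
arm_command:
  targets:
    - {"gripper": 1, "dx": -0.001, "dy": 0.001, "dz": 0.03, "yaw": 5}
    - {"gripper": 1, "dx": -0.001, "dy": 0.001, "dz": 0.07, "yaw": 9}
    - {"gripper": 1, "dx": -0.001, "dy": 0.001, "dz": 0.1, "yaw": 9}
    - {"gripper": 1, "dx": -0.001, "dy": 0.001, "dz": 0.113, "yaw": 9}
    - {"gripper": 1, "dx": -0.001, "dy": 0.001, "dz": 0.113, "yaw": 9}

```text
time: 43.45
position: [0.4213, 0.1002, 0.066]
tool_rot: [0.719, 0.695, -0.0, -0.0]
wrist_force: [0.9, -0.3, -2.1]
opening: 0.0206
gripper_force: 59.2
```

```bash
python3 - <<'E'
from h import *
go([.420,.102,.045],-2.3)
im=grab_frame('scene');u=pix([.42,.1,.03],'scene')[0].astype(int);x,y=u[0]-80,u[1]-60
cv2.imwrite('pics/s1.png',cv2.resize(im[y:y+100,x:x+133],None,fx=6,fy=6,interpolation=2))
E
```

```text
t 43.45 p [0.4213 0.1002 0.066 ] x [ 0.033  0.999 -0.   ] y [ 0.999 -0.033 -0.001] z [-0.001 -0.    -1.   ] open 0.020644238189180212 gf 59.15787398815155 F [ 0.9 -0.3 -2.1]
-> d [ 1.8 -1.3 21. ] mm yaw 0.4 q [0.06 0.43 1.99 0.   0.72 0.09]
```

View pics/s1.png

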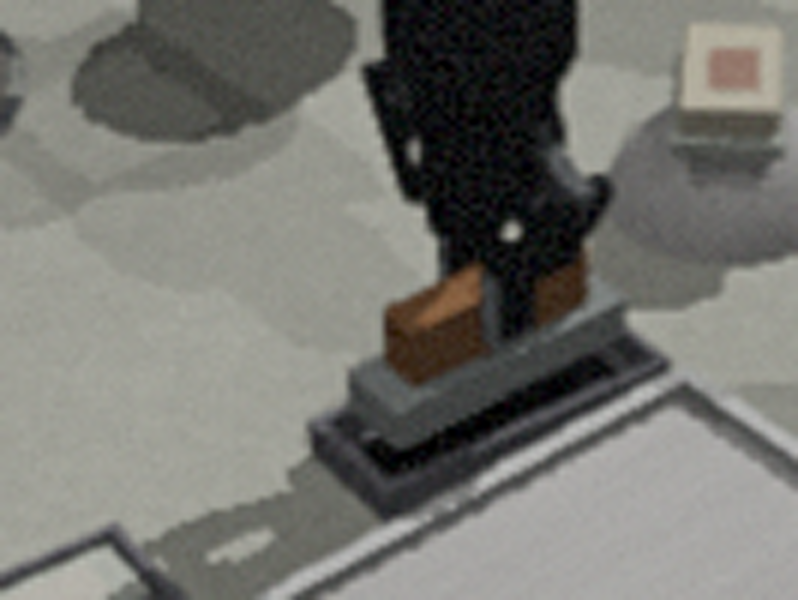

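The scraper hangs above the slot; slot rim corners are at (312,425), (387,488), (668,367). Checking alignment with those.

```bash
python3 - <<'E'
from h import *
u=pix([.42,.1,.03],'scene')[0].astype(int);o=[u[0]-80,u[1]-60]
g=np.array([[312,425],[387,488],[668,367]])/6-.42+o
q=np.array([[-.073,.029,.018],[-.073,-.029,.018],[.073,-.029,.018]])
r=least_squares(lambda p:(pix(put(q,p),'scene')-g).ravel(),[.42,.1,1.53]);print('slot',r.x.round(4),r.cost)
# scraper foot top corners at z = .0663-.039+.02
gf=np.array([[350,372],[400,415],[627,298]])/6-.42+o   # foot top left, near, right
q2=np.array([[-.06,.018,0],[-.06,-.018,0],[.06,-.018,0]]);q2[:,2]=.066-.039+.02
r=least_squares(lambda p:(pix(put(q2,p),'scene')-gf).ravel(),[.42,.1,1.53]);print('foot',r.x.round(4),r.cost)
E
```

```text
slot [0.423  0.1002 1.4912] 1.9625811993360802
foot [0.4217 0.1003 1.5622] 0.20661192038148585
```

Emit:
arm_command:
  targets:
    - {"gripper": 1, "dx": 0, "dy": 0.001, "dz": 0.005, "yaw": 1.5}
    - {"gripper": 1, "dx": 0, "dy": 0.001, "dz": 0.01, "yaw": 1.5}
    - {"gripper": 1, "dx": 0, "dy": 0.001, "dz": 0.015, "yaw": 1.5}
    - {"gripper": 1, "dx": 0, "dy": 0.001, "dz": 0.019, "yaw": 1.5}
    - {"gripper": 1, "dx": 0, "dy": 0.001, "dz": 0.02, "yaw": 1.5}
    - {"gripper": 1, "dx": 0, "dy": 0.001, "dz": 0.02, "yaw": 1.5}

```text
time: 44.25
position: [0.4221, 0.1004, 0.0463]
tool_rot: [0.728, 0.686, -0.0, -0.0]
wrist_force: [-0.8, -0.2, -2.4]
opening: 0.021
gripper_force: 59.2
```

Emit:
arm_command:
  targets:
    - {"gripper": 1, "dx": 0, "dy": 0, "dz": 0.001, "yaw": 0}
    - {"gripper": 1, "dx": 0, "dy": 0, "dz": 0.0015, "yaw": 0}
    - {"gripper": 1, "dx": 0, "dy": 0, "dz": 0.0015, "yaw": 0}

```text
time: 44.62
position: [0.4222, 0.1004, 0.0449]
tool_rot: [0.728, 0.686, 0.0, -0.0]
wrist_force: [0.8, -0.0, -2.9]
opening: 0.021
gripper_force: 59.2
```

No contact on the walls; touch down on the floor (expected near z 0.044), then release.

Emit:
arm_command:
  targets:
    - {"gripper": 1, "dx": 0, "dy": 0, "dz": 0.0008, "yaw": 0}
    - {"gripper": 1, "dx": 0, "dy": 0, "dz": 0.001, "yaw": 0}

```text
time: 44.88
position: [0.4222, 0.1004, 0.044]
tool_rot: [0.728, 0.686, 0.0, 0.0]
wrist_force: [-0.8, -0.8, 1.4]
opening: 0.0207
gripper_force: 59.9
```

Emit:
arm_command:
  targets:
    - {"gripper": 0.7, "dx": 0, "dy": 0, "dz": 0, "yaw": 0}
    - {"gripper": 0.6, "dx": 0, "dy": 0, "dz": 0, "yaw": 0}
    - {"gripper": 0.4, "dx": 0, "dy": 0, "dz": 0, "yaw": 0}
    - {"gripper": 0.2, "dx": 0, "dy": 0, "dz": 0, "yaw": 0}
    - {"gripper": 0.2, "dx": 0, "dy": 0, "dz": -0.02, "yaw": 0}
    - {"gripper": 0.2, "dx": 0, "dy": 0, "dz": -0.07, "yaw": 0}
    - {"gripper": 0.2, "dx": 0, "dy": 0, "dz": -0.13, "yaw": 0}
    - {"gripper": 0, "dx": 0, "dy": 0, "dz": -0.19, "yaw": 0}
    - {"gripper": 0, "dx": 0, "dy": -0.05, "dz": -0.2, "yaw": 0}
    - {"gripper": 0, "dx": 0, "dy": -0.05, "dz": -0.2, "yaw": 0}

```text
time: 46.12
position: [0.3701, 0.1036, 0.2449]
tool_rot: [0.728, 0.686, 0.001, 0.0]
wrist_force: [0.9, 0.1, -0.2]
opening: 0.0853
gripper_force: 0.0
```

```bash
python3 - <<'E'
from h import *
st()
for c in('top','scene'): 
    grab_frame(c)
    m=near('scraper',c,[.42,.1],.03,.08); M=np.r_[box(.120,.036,0,.020),box(.092,.022,.02,.049)]
    print(c,None if m is None else fitbox(M,{c:m},[.42,.1],z=.005,cams=(c,)))
    for d in regions_of('block0',c): print('blk',round(d['score'],2),np.round(d['box']))
    for d in regions_of('chip0',c): print('chip',round(d['score'],2),np.round(d['box']),world(d['box'][:2],.012,c)[0].round(3)[:2])
im=sum(grab_frame('scene').astype(float) for _ in range(5))/5
for n,(y,x) in {'B':(125,403),'C':(130,330)}.items():
    b=im[y:y+50,x:x+50]; c=big((b[...,2]-b[...,0]>30)); print(n,'label',cv2.minAreaRect(c.astype(np.float32)))
E
```

```text
t 46.125 p [0.3701 0.1036 0.2449] x [0.059 0.998 0.   ] y [ 0.998 -0.059  0.001] z [ 0.001  0.    -1.   ] open 0.08527012243476234 gf 0.0 F [ 0.9  0.1 -0.2]
top (array([0.44938957, 0.05709434, 0.27702039]), np.float64(16.554203917127104))
blk 0.92 [142. 264.  38.  32.]
blk 0.65 [186. 323.  10.  25.]
chip 0.62 [368. 210.   6.  11.] [ 0.651 -0.139]
chip 0.57 [364. 232.   4.   9.] [ 0.59  -0.128]
chip 0.56 [363. 250.  10.   8.] [ 0.543 -0.125]
chip 0.3 [390. 336.  46.  34.] [ 0.321 -0.192]
scene (array([0.42134171, 0.10237461, 1.58923271]), np.float64(1.527479306105406))
blk 0.78 [354. 154.  23.  22.]
blk 0.71 [428. 158.  22.  25.]
chip 0.68 [297. 311.  15.  14.] [ 0.655 -0.136]
chip 0.54 [432. 153.  22.  21.] [0.461 0.517]
chip 0.45 [268. 287.  11.  10.] [ 0.568 -0.143]
chip 0.42 [270. 274.   6.  14.] [ 0.541 -0.12 ]
chip 0.35 [424. 173.  41.  27.] [0.51  0.421]
B label ((26.0, 26.0), (6.0, 8.0), 90.0)
C label ((24.0, 20.0), (6.0, 8.0), 90.0)
```

```bash
python3 -c "
from rig import *
print(job_done())"
```

```text
the job is handed in; nothing more can be done
None
```

I handed the job in at about 46 s of the 208 s. Two blocks sit on two domes: one measured about 2° from level; the other I regripped from about 5° and only spot-checked afterwards. All four chips found were swept into the trough, and the scraper is back upright in its long slot. The bottle, beaker and yellow tray were not part of any move. The hand-in gave no verdict.

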